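# Sanitise, load and stow the cup tray

### The job

At the coffee bar, draw the paddle tray by its handle wholly out from under the low shelf, then give the empty tray a squirt of sanitiser: press the pump cap right down and let it spring back up. After that stand all the loose white cups from the counter upright inside the tray, and slide the tray along the counter, without lifting it, back under the shelf until it is fully home against the stop bar, with no cup touching the shelf. Leave the jar, tin, box and milk jug where they are.

Things in the scene. Friction and masses are not known exactly. Their poses are not given: they have to be found in the camera images.
- shelf: Fixed low steel shelf on four corner posts. Board 164 (x) by 295 (y) by 10 mm, underside 90 mm, top 100 mm over the counter. Origin on the counter, mid-width; z up; the board spans y -155 to +140 mm. The tray slides in and out along y through the +y end (136 mm free width). Stop bar at the -y end, inner face y = -145 mm: with the tray home against it both origins coincide within 2 mm.
- tray: Loose wooden paddle tray, 110 (x) by 290 (y) mm, 0.45 to 0.7 kg. Floor 8 mm thick, rims 6 mm thick and 20 mm tall (36 at +y). Inside 98 by 278 mm: fits four cups in a row along y, 70 mm apart. A handle juts from its +y end. Origin: centre of its underside; z up. Starts at most 30 mm out from home; wholly out when its origin is over 285 mm from the shelf's along the shelf's +y.
- tray_handle (a point): Grip point on the tray's handle, 210 mm from the tray's origin along +y, 27 mm above the counter; axes as the tray's. The handle is a bar 26 mm wide (x), 18 mm thick (18 to 36 mm above the counter), from 145 to 245 mm off the tray's origin. Grip it across its width from above. With the tray home this point is 70 mm outside the shelf's edge.
- cup1: White handleless coffee cup, 61 mm across and 65 mm tall, nearly cylindrical (foot 50 mm across, 60 mm from 14 mm up), walls 4 mm, about 0.16 kg, open end up. Origin: centre of its underside, z up. May be absent (None).
- cup2: White handleless coffee cup, 61 mm across and 65 mm tall, nearly cylindrical (foot 50 mm across, 60 mm from 14 mm up), walls 4 mm, about 0.16 kg, open end up. Origin: centre of its underside, z up. May be absent (None).
- cup3: White handleless coffee cup, 61 mm across and 65 mm tall, nearly cylindrical (foot 50 mm across, 60 mm from 14 mm up), walls 4 mm, about 0.16 kg, open end up. Origin: centre of its underside, z up. May be absent (None).
- cup4: White handleless coffee cup, 61 mm across and 65 mm tall, nearly cylindrical (foot 50 mm across, 60 mm from 14 mm up), walls 4 mm, about 0.16 kg, open end up. Origin: centre of its underside, z up. May be absent (None).
- pump: Fixed white sanitiser bottle, 60 mm in diameter, on a 90 mm steel foot disc, beyond the tray's drawn-out place, with a grey sprung pump cap on top whose short spout points at the tray. Origin: centre of its underside; z up.
- pump_cap_top (a point): Centre of the top of the pump cap (a disc 38 mm in diameter), 198 mm above the counter when up. It is pushed straight down.
- pump_cap (a joint): How far the pump cap is pressed down, m: 0 up, 0.018 fully down. Spring: about 3.5 N to start, 8 N when fully down; it returns by itself.
- jar: Bystander: amber glass jar with a steel lid, 56 mm in diameter, 90 mm tall, on top of the shelf. Origin: centre of its underside.
- tin: Bystander: plain metal tin, 68 mm in diameter, 120 mm tall, on the counter. Origin: centre of its underside.
- caddy: Bystander: light wooden box of sachets, 90 by 130 mm, 75 mm tall, on the counter. Origin: centre of its underside.
- jug: Bystander: steel milk jug, 76 mm in diameter, 90 mm tall, with a handle, on the counter. Origin: centre of its underside.
Mind the look-alikes: they are no part of the job. There is more than one size of the pump; the job needs the middle-sized. Leave any red look-alike of the cup4 alone.

How it is judged:
By the outcome, as a careful person would: the job done as asked, in the order asked, and still so for the second after the job is handed in, with the robot touching nothing.
Of cup1, cup2, cup3, cup4 only 3 to 4 are there at a start; the rules pass over those that are not, and their reading is None.
At some moment in a run one of cup3, cup4, tray may be knocked a few centimetres aside while the robot is not near it.
It also fails if it takes over 210 s, if anything falls off the work surface, if the arm or the gripper's body presses on something with over 40 N, if the wrist force passes 120 N, or if a joint passes its speed limit or range.

### The arm

A 6-joint arm with a two-finger parallel gripper is mounted at the origin on the work surface. World frame = base frame: x ahead of the robot, y to its left, z up, the work surface at z = 0. Lengths are in m, angles in rad, forces in N, time in s.
With the tool pointing down it reaches from about 0.225 to 0.875 m from the base axis. Payload 3.4 kg.
Tool frame: the origin (TCP) lies midway between the tips of the shut fingers; the grasp point (between the pads) lies 19 mm behind it; z points along the fingers, y is the direction in which the jaws open and shut (so a half turn about z gives the same grasp; the last joint's range is limited). The gripper opens to 85 mm and grips with 20 to 120 N. Pads are 22 mm wide; open, the fingers measure 114 mm over their backs; the gripper's body (76 mm by 85 mm) begins 54 mm behind the grasp point. The pads swing forward as they close: fully open they stand 13 mm farther back than shut.
Start: joints at [1.085, 0.276, 1.505, -0, 1.361, -0.121], TCP at [0.205, 0.537, 0.231] pointing down, gripper open.
Joint ranges: [-2.89, 2.89], [-0.75, 2.08], [0.22, 2.7], [-1.18, 4.32], [0.11, 2.71], [-2.7, 2.7]. Speed limits (rad/s): [2.57, 2.57, 3.14, 3.14, 3.14, 3.14].

### API

Orientations are given as a unit quaternion [w, x, y, z].
In Python, from plant import manip, viewer gives the robot as it stands.
- The arm moves only by the tool send_rows, never from a script. Its argument "commands" is a list of rows, each a list of 2 entries, a list of its own where there are three numbers: the shift along the tool's x, y, z normalised to -1 to 1, where 1 is 400 mm, then the turn, a rotation vector about the tool's x, y, z normalised to -1 to 1, where 1 is 0.5 rad. In form: [[[dx, dy, dz], [wx, wy, wz]], ...]. A call has exactly 5 rows; each row is the pose to reach, as a shift and turn from the pose commanded when the call began, along the tool's axes at that moment; what a row does not reach only later rows make up. A row lasts 1/8 s, in which the tool goes at most 62.5 mm and 10.7 degrees, less where a joint would pass 70% of its speed; a pose out of reach is approached as far as the arm can. A call with a number of a shift or a turn outside -1 to 1 is refused whole. A call with a gripper value outside its range is refused whole. "gripper" is the closure in counts, from 0 (fully open) to 255 (shut), set as the call begins (left out, the last holds). The fingers move at their own pace and stop on an object; "squeeze" is the grip in N (left out, the last holds). Time passes only in rows, so rows that repeat a pose let the fingers close, or fill a call up. It gives the time, the measured TCP pose, the force and the opening at its end, in the units of the state.
- manip.get_obs(): the state, without advancing time (a new reading comes with each control period).
- viewer.camera(name): name is "side" or "top" or "wrist"; returns a dict with "frame" (420x560x3 uint8, red, green, blue), "fx", "fy", "cx", "cy" (pixels), "camera_from_world" (4x4, takes a point from world to camera coordinates); the wrist camera has in their place "hand_eye" (4x4, takes a point from camera to tool coordinates, whose origin is the TCP and whose axes are the flange's). Camera axes: x right, y up, looking along -z (the intrinsics and any distortion apply to the point x, -y, -z); pixel columns grow to the right and rows downward; lengths in m; the calibration is good to about 2 mm. A picture is of the moment at which its call begins: read the wrist's pose just before it. There is no depth.
- manip.finish_job(): hands the job in, once; it reports no verdict.
The state is a dict: "clock": time; "joints": joint angles; "qvel": joint speeds; "effort": joint torques, N m; "tool_pos": TCP position; "tcp_rot": TCP orientation; "wrist_force": force on the tool from outside, world axes, zero at the start; "wrist_torque": the same for the moment, N m; "finger_gap": finger opening in m.
Only numpy, scipy, OpenCV 4.12 (cv2) and the standard library are available. Lean on these libraries where they do the work, as an engineer would, in place of code of your own. Each camera call takes 0.05 s, during which the arm holds its last target.

## Working session

There is one attempt and no reset: what is moved stays moved. The work goes in short steps, Python scripts to look and compute and a tool call to move; the robot and the scene stay as the last step left them, time stands still between calls to the robot, and variables do not carry over. Pictures are saved under pics/ and viewed, and the job is handed in when it is done.

Besides the shell and the picture viewer there is one more tool, called after "Call:" as a command line: name --argument value ..., lists and objects as JSON in quotes. send_rows: Moves the arm, as the interface text tells. Scaled input: -1 to 1 covers 400 mm each way for a shift and 0.5 rad each way for a turn. Its arguments: {"type":"object","properties":{"commands":{"type":"array","items":{"type":"array"}},"gripper":{"type":"number"},"squeeze":{"type":"number"}},"required":["commands"]}

```bash
ls; mkdir -p pics
python3 - <<'E'
from plant import manip, viewer
import cv2,numpy as np
o=manip.get_obs(); print(o)
for n in ["side","top","wrist"]:
    c=viewer.camera(n); cv2.imwrite(f"pics/{n}0.png",c["frame"][:,:,::-1])
    print(n,{k:(np.round(v,4).tolist() if k!='frame' else 0) for k,v in c.items()})
E
```

```text
pics
{'clock': 0.0, 'joints': array([ 1.08503806e+00,  2.76606213e-01,  1.50614504e+00,  3.48424408e-06,
        1.36070651e+00, -1.20989104e-01]), 'qvel': array([ 5.21952423e-04,  1.87967577e-03, -1.29792734e-03,  8.49943978e-04,
       -1.75695816e-03,  8.22893217e-05]), 'effort': array([ 1.22489717e-03, -4.16773117e+01, -2.45809346e+01, -3.91421836e-04,
        1.06375921e-02, -5.81654362e-06]), 'tool_pos': array([0.2048678 , 0.53669186, 0.23042858]), 'tcp_rot': array([-2.80219221e-04,  1.81375396e-01,  9.83413492e-01, -8.89462131e-04]), 'wrist_force': array([0.19706375, 0.57527549, 0.34825284]), 'wrist_torque': array([ 0.03034186, -0.0561243 , -0.04766736]), 'finger_gap': 0.08526806923725377}
side {'frame': 0, 'fx': 460.5189, 'fy': 460.5189, 'cx': 285.4976, 'cy': 204.894, 'camera_from_world': [[0.9735, -0.2286, 0.0019, -0.5625], [0.1457, 0.6269, 0.7654, -0.1543], [-0.1762, -0.7448, 0.6436, -1.3215], [0.0, 0.0, 0.0, 1.0]]}
top {'frame': 0, 'fx': 506.0426, 'fy': 506.0426, 'cx': 282.8373, 'cy': 203.9901, 'camera_from_world': [[0.0245, -0.9997, 0.0035, -0.0377], [0.9944, 0.0248, 0.1025, -0.5667], [-0.1026, 0.001, 0.9947, -1.708], [0.0, 0.0, 0.0, 1.0]]}
wrist {'frame': 0, 'fx': 357.6905, 'fy': 357.6905, 'cx': 280.286, 'cy': 207.1973, 'hand_eye': [[-0.0, 0.9492, 0.3147, 0.0809], [1.0, -0.0002, 0.0007, -0.0006], [0.0007, 0.3147, -0.9492, -0.1425], [0.0, 0.0, 0.0, 1.0]]}
```

View pics/side0.png

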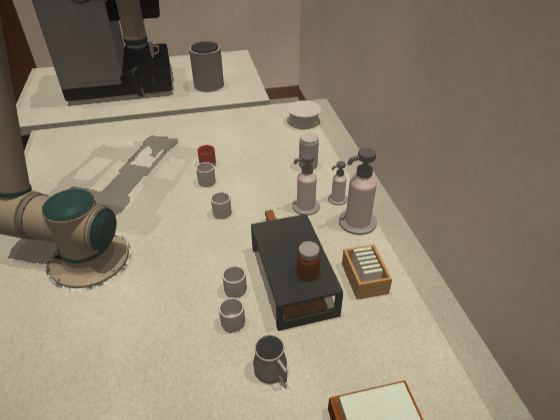

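View pics/top0.png

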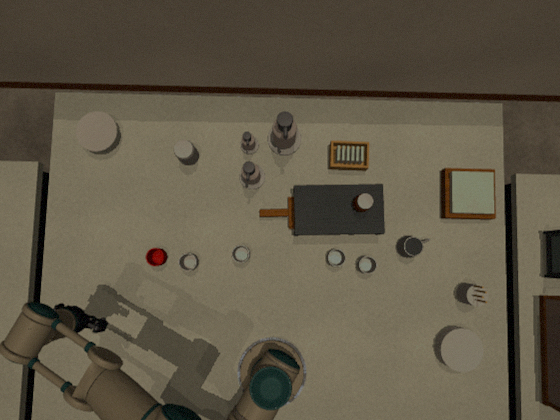

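View pics/wrist0.png

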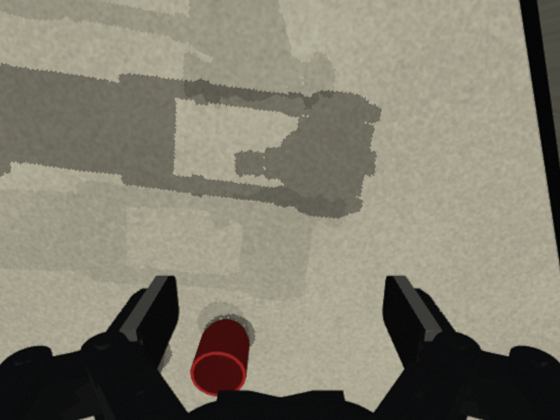

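```bash
cat > h.py <<'E'
from plant import manip, viewer
import cv2,numpy as np
from scipy.spatial.transform import Rotation as R
def cam(n):
    o=manip.get_obs(); c=viewer.camera(n)
    if n=="wrist":
        T=np.eye(4); q=o["tcp_rot"]; T[:3,:3]=R.from_quat([q[1],q[2],q[3],q[0]]).as_matrix(); T[:3,3]=o["tool_pos"]
        c["W"]=T@c["hand_eye"]
    else: c["W"]=np.linalg.inv(c["camera_from_world"])
    return c
def ray(c,u,v):
    d=np.array([(u-c["cx"])/c["fx"],-(v-c["cy"])/c["fy"],-1.])
    return c["W"][:3,3],c["W"][:3,:3]@d
def onz(c,u,v,z):
    p,d=ray(c,u,v); return p+d*(z-p[2])/d[2]
def proj(c,P):
    p=np.linalg.inv(c["W"])@np.append(P,1); return np.array([c["cx"]+c["fx"]*p[0]/-p[2], c["cy"]-c["fy"]*p[1]/-p[2]])
def tri(c1,a,c2,b):
    p,d=ray(c1,*a); q,e=ray(c2,*b)
    s=np.linalg.lstsq(np.c_[d,-e],q-p,rcond=None)[0]
    A=p+d*s[0];B=q+e*s[1]; return (A+B)/2,np.linalg.norm(A-B)
def save(c,n,box=None,k=1):
    f=c["frame"][:,:,::-1]
    if box: f=f[box[1]:box[3],box[0]:box[2]]
    cv2.imwrite("pics/"+n,cv2.resize(f,None,fx=k,fy=k,interpolation=cv2.INTER_CUBIC))
def totool(d,o=None):
    "world displacement -> normalised tool shift"
    o=o or manip.get_obs(); q=o["tcp_rot"]
    return R.from_quat([q[1],q[2],q[3],q[0]]).as_matrix().T@np.array(d)/0.4
def st():
    o=manip.get_obs(); q=o["tcp_rot"]; M=R.from_quat([q[1],q[2],q[3],q[0]]).as_matrix()
    print("t",round(o["clock"],2),"tcp",o["tool_pos"].round(4),"F",o["wrist_force"].round(1),"gap",round(o["finger_gap"],4),"\nX",M[:,0].round(3),"Y",M[:,1].round(3),"Z",M[:,2].round(3),"J",o["joints"].round(2)); return o
E
python3 - <<'E'
from h import *
c=cam("top"); save(c,"t1.png",(140,90,420,290),2.8)
c=cam("side"); save(c,"s1.png",(180,130,400,330),3)
E
```

```text
(no output)
```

View pics/t1.png

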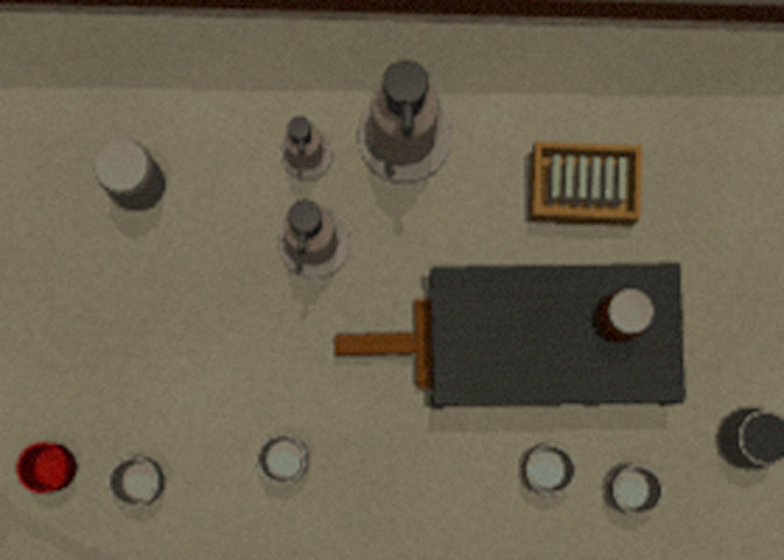

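View pics/s1.png

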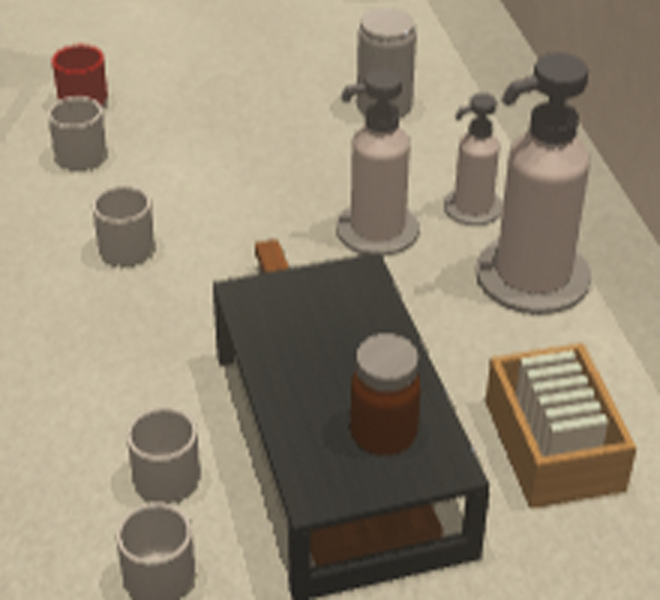

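Run:
```python
from h import *
c=cam("top"); s=cam("side")
T=lambda u,v:((u+.5)/2.8+140-.5,(v+.5)/2.8+90-.5)
S=lambda u,v:((u+.5)/3+180-.5,(v+.5)/3+130-.5)
sh=np.array([onz(c,*T(*p),.1) for p in [(431,268),(680,264),(684,403),(434,406)]])
print("shelf",sh.round(4), sh.mean(0), np.linalg.norm(sh[0]-sh[1]),np.linalg.norm(sh[0]-sh[3]))
for p in [(335,334),(335,356),(415,332),(415,356)]: print("handle",onz(c,*T(*p),.036).round(4))
for p in [(137,481),(284,459),(547,469),(633,489)]: print("cup",onz(c,*T(*p),.065).round(4))
print("cap",onz(c,*T(304,216),.198), tri(c,T(304,216),s,S(383,86)))
print("red",onz(c,*T(46,468),.065)); print("tin",onz(c,*T(123,166),.12))
print("small/large cap",tri(c,T(300,130),s,S(483,104)),tri(c,T(406,85),s,S(560,75)))
```

```text
shelf [[ 0.6228 -0.0577  0.1   ]
 [ 0.6349 -0.3517  0.1   ]
 [ 0.4709 -0.3571  0.1   ]
 [ 0.4602 -0.0648  0.1   ]] [ 0.54720873 -0.2078023   0.1       ] 0.2942558357557488 0.16276500683538134
handle [0.5477 0.0562 0.036 ]
handle [0.5208 0.0554 0.036 ]
handle [ 0.5525 -0.0413  0.036 ]
handle [ 0.5232 -0.042   0.036 ]
cup [0.3641 0.2845 0.065 ]
cup [0.3944 0.1111 0.065 ]
cup [ 0.3902 -0.2016  0.065 ]
cup [ 0.3691 -0.304   0.065 ]
cap [0.66390735 0.08725711 0.198     ] (array([0.66581263, 0.08816393, 0.18567458]), np.float64(0.0005314847267156086))
red [0.3768186  0.39303644 0.065     ]
tin [0.73172621 0.30695953 0.12      ]
small/large cap (array([0.77698232, 0.09902068, 0.13838361]), np.float64(0.00260689817368846)) (array([ 0.80259041, -0.0229628 ,  0.25048603]), np.float64(0.0017479186343279714))
```

```bash
cat >> h.py <<'E'
def goto(P,yaw):
    "needed shift & turn (norm.) to put TCP at P, tool down, tool Y along (cos yaw,sin yaw)"
    o=st(); q=o["tcp_rot"]; M=R.from_quat([q[1],q[2],q[3],q[0]]).as_matrix()
    Y=np.array([np.cos(yaw),np.sin(yaw),0]);Z=np.array([0,0,-1.]);D=np.c_[np.cross(Y,Z),Y,Z]
    w=R.from_matrix(M.T@D).as_rotvec()
    print("shift",(M.T@(np.array(P)-o["tool_pos"])/.4).round(3),"turn",(w/.5).round(3))
E
python3 -c "
from h import *
goto([.536,.021,.23],.039)"
```

```text
t 0.35 tcp [0.2051 0.5371 0.2311] F [-0.6 -0.1 -0.4] gap 0.0852 
X [-0.934  0.357  0.   ] Y [ 0.357  0.934 -0.   ] Z [-0. -0. -1.] J [ 1.09  0.28  1.51  0.    1.36 -0.12]
shift [-1.233 -0.91   0.003] turn [-1.000e-03  0.000e+00  2.334e+00]
```

Call:
send_rows --commands '[[[-0.12,-0.09,0],[0,0,0.18]],[[-0.24,-0.18,0],[0,0,0.36]],[[-0.36,-0.27,0],[0,0,0.54]],[[-0.48,-0.36,0],[0,0,0.72]],[[-0.6,-0.45,0],[0,0,0.9]]]'

```text
clock: 0.98
tool_pos: [0.366, 0.2818, 0.2316]
tcp_rot: [0.0, 0.397, 0.918, 0.0]
wrist_force: [0.9, -0.2, -0.1]
finger_gap: 0.0851
```

```bash
python3 -c "
from h import *
goto([.536,.021,.23],.039)"
```

```text
t 0.97 tcp [0.366  0.2818 0.2316] F [ 0.9 -0.2 -0.1] gap 0.0851 
X [-0.684  0.729 -0.   ] Y [0.729 0.684 0.001] Z [ 0.001  0.001 -1.   ] J [ 0.51  0.1   1.73 -0.    1.31 -0.25]
shift [-0.766 -0.136  0.004] turn [ 0.002 -0.     1.429]
```

Call:
send_rows --commands '[[[-0.15,-0.03,0],[0,0,0.18]],[[-0.3,-0.06,0.04],[0,0,0.36]],[[-0.45,-0.09,0.08],[0,0,0.54]],[[-0.6,-0.12,0.12],[0,0,0.72]],[[-0.75,-0.13,0.15],[0,0,0.9]]]'

```text
clock: 1.6
tool_pos: [0.5329, 0.0284, 0.1711]
tcp_rot: [-0.0, 0.593, 0.806, 0.0]
wrist_force: [1.4, 1.4, 0.5]
finger_gap: 0.0852
```

```bash
python3 -c "
from h import *
goto([.536,.021,.13],.039)"
```

```text
t 1.6 tcp [0.5329 0.0284 0.1711] F [1.4 1.4 0.5] gap 0.0852 
X [-0.298  0.955  0.   ] Y [0.955 0.298 0.   ] Z [-0.  0. -1.] J [-0.08  0.26  1.69  0.    1.2  -0.38]
shift [-0.02   0.002  0.103] turn [-0.    -0.001  0.527]
```

Call:
send_rows --commands '[[[0,0,0.03],[0,0,0.18]],[[0,0,0.06],[0,0,0.36]],[[-0.02,0,0.1],[0,0,0.527]],[[-0.02,0,0.1],[0,0,0.527]],[[-0.02,0,0.1],[0,0,0.527]]]'

```text
clock: 2.22
tool_pos: [0.5352, 0.0228, 0.132]
tcp_rot: [0.0, 0.692, 0.722, 0.0]
wrist_force: [-0.8, -0.0, -0.2]
finger_gap: 0.0855
```

```bash
python3 -c "
from h import *
goto([.536,.021,.012],.039)
c=cam('wrist');save(c,'w1.png');c=cam('top');save(c,'t2.png',(140,90,420,290),2.8)"
```

```text
t 2.23 tcp [0.5352 0.0228 0.132 ] F [-0.8 -0.  -0.2] gap 0.0855 
X [-0.044  0.999  0.   ] Y [0.999 0.044 0.001] Z [ 0.001  0.    -1.   ] J [-0.09  0.29  1.74  0.    1.1  -0.13]
shift [-0.005  0.002  0.3  ] turn [ 0.001 -0.     0.009]
```

View pics/w1.png

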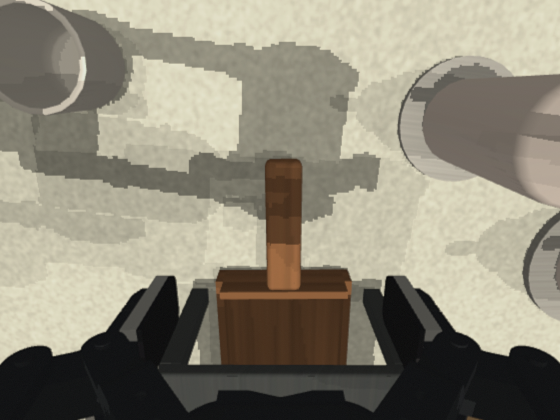

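View pics/t2.png

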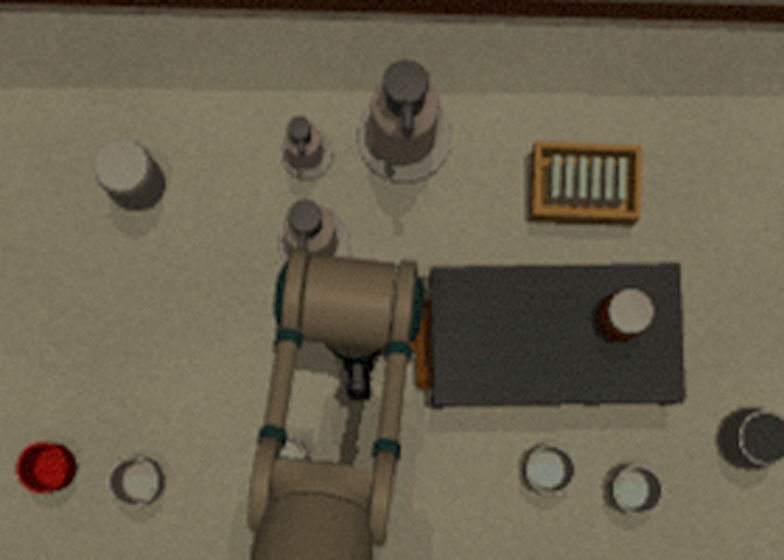

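```bash
python3 -c "
from h import *
c=cam('wrist')
for p in [(265,160),(301,160),(267,288),(301,288),(217,290),(351,290)]: print(onz(c,*p,.036).round(4))
st()"
```

```text
[0.5234 0.0569 0.036 ]
[0.5476 0.0579 0.036 ]
[ 0.5278 -0.0414  0.036 ]
[ 0.5537 -0.0402  0.036 ]
[ 0.4898 -0.0447  0.036 ]
[ 0.5919 -0.0403  0.036 ]
t 2.38 tcp [0.5353 0.0229 0.1323] F [ 0.1  0.1 -0. ] gap 0.0852 
X [-0.043  0.999 -0.   ] Y [0.999 0.043 0.001] Z [ 0.001  0.    -1.   ] J [-0.09  0.29  1.74  0.    1.1  -0.13]
```

Call:
send_rows --commands '[[[0,0,0.06],[0,0,0.01]],[[0,0,0.12],[0,0,0.01]],[[0,0,0.18],[0,0,0.01]],[[0,0,0.24],[0,0,0.01]],[[0,0,0.24],[0,0,0.01]]]'

```text
clock: 3.0
tool_pos: [0.5336, 0.023, 0.0345]
tcp_rot: [-0.001, 0.694, 0.72, -0.001]
wrist_force: [-0.3, 0.4, 0.1]
finger_gap: 0.0851
```

Call:
send_rows --commands '[[[0,0.008,0.02],[0,0,0]],[[0,0.008,0.04],[0,0,0]],[[0,0.008,0.055],[0,0,0]],[[0,0.008,0.055],[0,0,0]],[[0,0.008,0.055],[0,0,0]]]'

```text
clock: 3.62
tool_pos: [0.5382, 0.0228, 0.0136]
tcp_rot: [0.0, 0.694, 0.72, 0.0]
wrist_force: [-0.0, -0.3, -0.5]
finger_gap: 0.0849
```

Call:
send_rows --commands '[[[0,0,0],[0,0,0]],[[0,0,0],[0,0,0]],[[0,0,0],[0,0,0]],[[0,0,0],[0,0,0]],[[0,0,0],[0,0,0]]]' --gripper 255 --squeeze 40

```text
clock: 4.25
tool_pos: [0.5383, 0.0228, 0.0138]
tcp_rot: [0.0, 0.694, 0.72, 0.0]
wrist_force: [0.1, -0.8, 3.2]
finger_gap: 0.0252
```

Call:
send_rows --commands '[[[0,0,0],[0,0,0]],[[0,0,0],[0,0,0]],[[0,0,0],[0,0,0]],[[0,0,0],[0,0,0]],[[0,0,0],[0,0,0]]]'

```text
clock: 4.88
tool_pos: [0.5383, 0.0227, 0.0137]
tcp_rot: [0.0, 0.694, 0.72, 0.0]
wrist_force: [-0.0, 0.0, 5.4]
finger_gap: 0.0257
```

```bash
python3 -c "
from h import *
goto([.5265,.314,.012],.039)"
```

```text
t 4.88 tcp [0.5383 0.0227 0.0137] F [-0.   0.   5.4] gap 0.0257 
X [-0.038  0.999  0.   ] Y [0.999 0.038 0.001] Z [ 0.001  0.    -1.   ] J [-0.09  0.43  1.88  0.    0.83 -0.12]
shift [ 0.729 -0.002  0.004] turn [ 0.001 -0.    -0.003]
```

Call:
send_rows --commands '[[[0.03,0,0],[0,0,0]],[[0.08,0,0],[0,0,0]],[[0.13,0,0],[0,0,0]],[[0.18,0,0],[0,0,0]],[[0.23,0,0],[0,0,0]]]'

```text
clock: 5.5
tool_pos: [0.5351, 0.1136, 0.0137]
tcp_rot: [0.001, 0.693, 0.721, -0.001]
wrist_force: [0.8, -4.9, 4.7]
finger_gap: 0.025
```

Call:
send_rows --commands '[[[0.05,0,0],[0,0,0]],[[0.1,0,0],[0,0,0]],[[0.15,0,0],[0,0,0]],[[0.2,0,0],[0,0,0]],[[0.25,0,0],[0,0,0]]]'

```text
clock: 6.12
tool_pos: [0.5311, 0.2133, 0.0137]
tcp_rot: [0.001, 0.693, 0.721, -0.001]
wrist_force: [0.5, -6.5, 5.8]
finger_gap: 0.0256
```

```bash
python3 -c "
from h import *
goto([.5265,.316,.0135],.039)"
```

```text
t 6.12 tcp [0.5311 0.2133 0.0137] F [ 0.5 -6.5  5.8] gap 0.0256 
X [-0.039  0.999 -0.003] Y [0.999 0.039 0.   ] Z [ 0.    -0.003 -1.   ] J [ 0.26  0.47  1.8  -0.    0.87  0.23]
shift [ 0.257 -0.001 -0.   ] turn [ 0.     0.006 -0.001]
```

Call:
send_rows --commands '[[[0.06,0,0],[0,0,0]],[[0.12,0,0],[0,0,0]],[[0.17,0,0],[0,0,0]],[[0.22,0,0],[0,0,0]],[[0.25,0,0],[0,0,0]]]'

```text
clock: 6.75
tool_pos: [0.5271, 0.3132, 0.0136]
tcp_rot: [0.001, 0.693, 0.721, -0.001]
wrist_force: [0.8, -5.9, 5.9]
finger_gap: 0.025
```

Call:
send_rows --commands '[[[0,0,0],[0,0,0]],[[0,0,0],[0,0,0]],[[0,0,0],[0,0,0]],[[0,0,0],[0,0,0]],[[0,0,0],[0,0,0]]]' --gripper 60

```text
clock: 7.38
tool_pos: [0.5272, 0.3144, 0.0135]
tcp_rot: [-0.0, 0.694, 0.72, 0.0]
wrist_force: [0.2, 0.4, -0.9]
finger_gap: 0.065
```

```bash
python3 -c "
from h import *
goto([.5265,.316,.25],.039)
c=cam('top');save(c,'t3.png',(140,90,420,290),2.8)"
```

```text
t 7.38 tcp [0.5272 0.3144 0.0135] F [ 0.2  0.4 -0.9] gap 0.065 
X [-0.037  0.999  0.   ] Y [ 0.999  0.037 -0.   ] Z [-0.  0. -1.] J [0.42 0.52 1.71 0.   0.91 0.39]
shift [ 0.004 -0.002 -0.591] turn [-0.    -0.    -0.004]
```

View pics/t3.png

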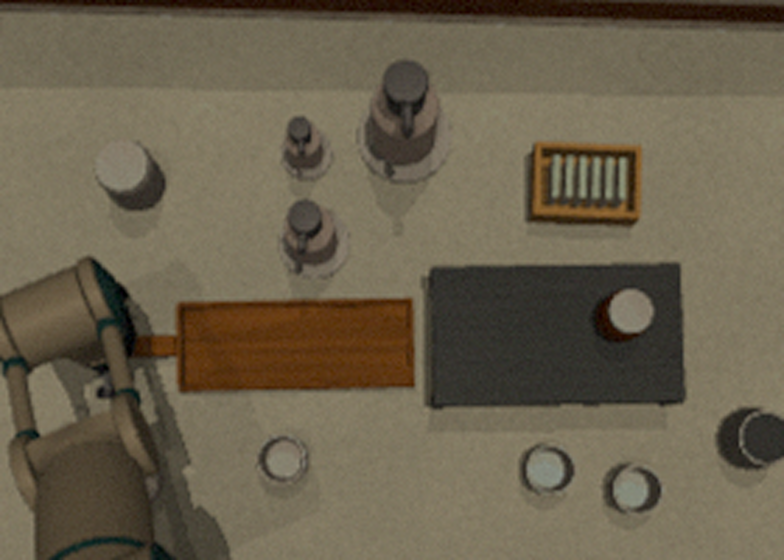

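Call:
send_rows --commands '[[[0,0,-0.15],[0,0,0]],[[0,0,-0.3],[0,0,0]],[[0,0,-0.45],[0,0,0]],[[0,0,-0.6],[0,0,0]],[[0,0,-0.6],[0,0,0]]]'

```text
clock: 8.05
tool_pos: [0.5298, 0.3158, 0.26]
tcp_rot: [0.002, 0.694, 0.72, 0.006]
wrist_force: [0.3, 0.3, 0.0]
finger_gap: 0.0651
```

```bash
python3 -c "
from h import *
c=cam('top')
T=lambda u,v:((u+.5)/2.8+140-.5,(v+.5)/2.8+90-.5)
print(onz(c,*T(304.5,216.5),.198))
goto([.664,.087,.25],.039)"
```

```text
[0.66335723 0.08668242 0.198     ]
t 8.1 tcp [0.5283 0.315  0.2565] F [-0.1 -0.7 -0.9] gap 0.0651 
X [-0.037  0.999  0.002] Y [0.999 0.037 0.006] Z [ 0.006  0.003 -1.   ] J [0.42 0.32 1.38 0.   1.44 0.39]
shift [-0.582  0.318  0.017] turn [ 0.012 -0.005 -0.003]
```

Call:
send_rows --commands '[[[-0.12,0.065,0],[0,0,0]],[[-0.24,0.13,0],[0,0,0]],[[-0.36,0.195,0],[0,0,0]],[[-0.48,0.26,0],[0,0,0]],[[-0.58,0.318,0],[0,0,0]]]' --gripper 255

```text
clock: 8.72
tool_pos: [0.6628, 0.0854, 0.251]
tcp_rot: [-0.001, 0.694, 0.72, -0.001]
wrist_force: [0.4, -0.2, 0.5]
finger_gap: -0.0003
```

Call:
send_rows --commands '[[[0,0,0],[0,0,0]],[[0,0,0],[0,0,0]],[[0,0,0.03],[0,0,0]],[[0,0,0.06],[0,0,0]],[[0,0,0.06],[0,0,0]]]'

```text
clock: 9.35
tool_pos: [0.6616, 0.0882, 0.2276]
tcp_rot: [-0.001, 0.693, 0.721, -0.001]
wrist_force: [0.1, -0.0, 0.3]
finger_gap: 0.0
```

```bash
python3 -c "
from h import *
goto([.6635,.087,.20],.039)
c=cam('side');save(c,'s3.png',(180,100,400,300),3)
c=cam('top');save(c,'t4.png',(140,90,420,290),2.8)"
```

```text
t 9.35 tcp [0.6616 0.0882 0.2276] F [ 0.1 -0.   0.3] gap 0.0 
X [-0.039  0.999  0.   ] Y [ 0.999  0.039 -0.004] Z [-0.004  0.    -1.   ] J [ 0.03  0.42  1.29  0.    1.43 -0.01]
shift [-0.003  0.005  0.069] turn [-0.007 -0.    -0.001]
```

View pics/s3.png

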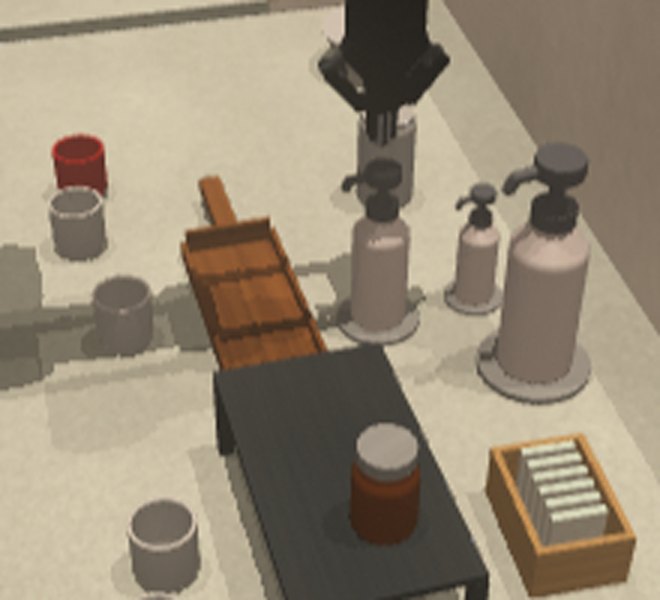

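View pics/t4.png

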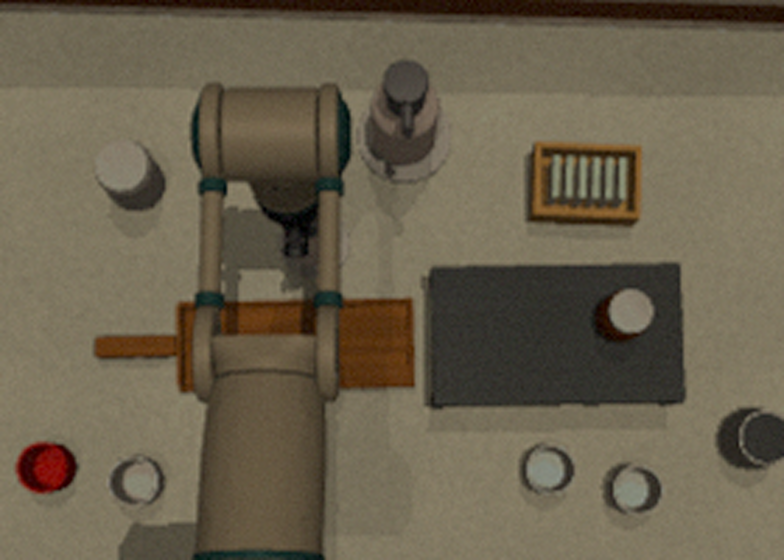

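Call:
send_rows --commands '[[[0,0.005,0.03],[0,0,0]],[[0,0.005,0.06],[0,0,0]],[[0,0.005,0.08],[0,0,0]],[[0,0.005,0.1],[0,0,0]],[[0,0.005,0.115],[0,0,0]]]'

```text
clock: 10.07
tool_pos: [0.6645, 0.0875, 0.184]
tcp_rot: [-0.0, 0.694, 0.72, -0.0]
wrist_force: [-3.4, -0.2, 7.3]
finger_gap: -0.0005
```

```bash
python3 -c "
from h import *
goto([.6635,.087,.178],.039)"
```

```text
t 10.07 tcp [0.6645 0.0875 0.184 ] F [-3.4 -0.2  7.3] gap -0.0005 
X [-0.037  0.999  0.   ] Y [ 0.999  0.037 -0.   ] Z [-0.  0. -1.] J [ 0.03  0.45  1.36  0.    1.34 -0.01]
shift [-0.001 -0.003  0.015] turn [-0.001 -0.    -0.003]
```

Call:
send_rows --commands '[[[0,0,0.005],[0,0,0]],[[0,0,0.01],[0,0,0]],[[0,0,0.015],[0,0,0]],[[0,0,0.015],[0,0,0]],[[0,0,0.015],[0,0,0]]]'

```text
clock: 10.7
tool_pos: [0.6645, 0.0875, 0.18]
tcp_rot: [0.0, 0.694, 0.72, 0.0]
wrist_force: [-4.0, -0.1, 11.7]
finger_gap: -0.0004
```

Call:
send_rows --commands '[[[0,0,0.004],[0,0,0]],[[0,0,0.007],[0,0,0]],[[0,0,0.007],[0,0,0]],[[0,0,0.007],[0,0,0]],[[0,0,0.007],[0,0,0]]]'

```text
clock: 11.32
tool_pos: [0.6646, 0.0875, 0.1799]
tcp_rot: [0.001, 0.694, 0.72, 0.001]
wrist_force: [-8.0, -0.1, 20.9]
finger_gap: 0.0001
```

At the hard stop (z 0.180, 21 N). Now release straight up.

Call:
send_rows --commands '[[[0,0,-0.02],[0,0,0]],[[0,0,-0.04],[0,0,0]],[[0,0,-0.08],[0,0,0]],[[0,0,-0.14],[0,0,0]],[[0,0,-0.2],[0,0,0]]]'

```text
clock: 11.95
tool_pos: [0.6652, 0.0875, 0.2553]
tcp_rot: [0.0, 0.694, 0.72, 0.0]
wrist_force: [0.2, 0.0, -0.3]
finger_gap: 0.0
```

```bash
python3 -c "
from h import *
goto([.392,.115,.2],.039)
c=cam('side');save(c,'s4.png',(180,100,400,300),3)"
```

```text
t 11.95 tcp [0.6652 0.0875 0.2553] F [ 0.2  0.  -0.3] gap 0.0 
X [-0.037  0.999  0.   ] Y [0.999 0.037 0.   ] Z [ 0.  0. -1.] J [ 0.03  0.41  1.24  0.    1.49 -0.01]
shift [ 0.094 -0.68   0.138] turn [ 0.    -0.    -0.003]
```

View pics/s4.png

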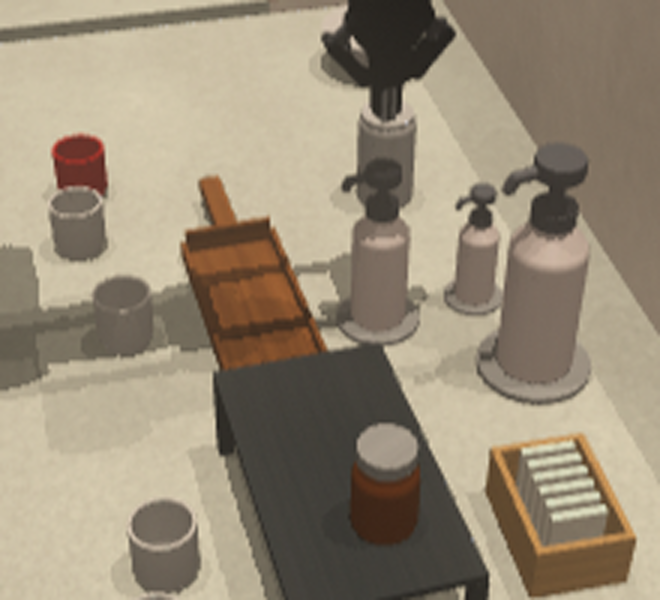

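Call:
send_rows --commands '[[[0.02,-0.14,0],[0,0,0]],[[0.04,-0.28,0.0],[0,0,0]],[[0.06,-0.42,0.05],[0,0,0]],[[0.08,-0.55,0.1],[0,0,0]],[[0.09,-0.68,0.14],[0,0,0]]]' --gripper 0

```text
clock: 12.62
tool_pos: [0.3898, 0.1135, 0.1977]
tcp_rot: [-0.0, 0.694, 0.72, 0.0]
wrist_force: [0.7, 0.7, 0.6]
finger_gap: 0.0852
```

Call:
send_rows --commands '[[[0,0,0],[0,0,0]],[[0,0,0],[0,0,0]],[[0,0,0],[0,0,0]],[[0,0,0],[0,0,0]],[[0,0,0],[0,0,0]]]'

```text
clock: 13.25
tool_pos: [0.3926, 0.1133, 0.1987]
tcp_rot: [0.0, 0.694, 0.72, 0.0]
wrist_force: [-0.3, 0.1, -0.3]
finger_gap: 0.0859
```

```bash
python3 -c "
from h import *
st()
c=cam('wrist');save(c,'w5.png');c=cam('top');save(c,'t5.png',(140,90,420,290),2.8)"
```

```text
t 13.25 tcp [0.3926 0.1133 0.1987] F [-0.3  0.1 -0.3] gap 0.0859 
X [-0.037  0.999  0.   ] Y [0.999 0.037 0.   ] Z [ 0.  0. -1.] J [0.11 0.05 1.88 0.   1.22 0.07]
```

View pics/w5.png

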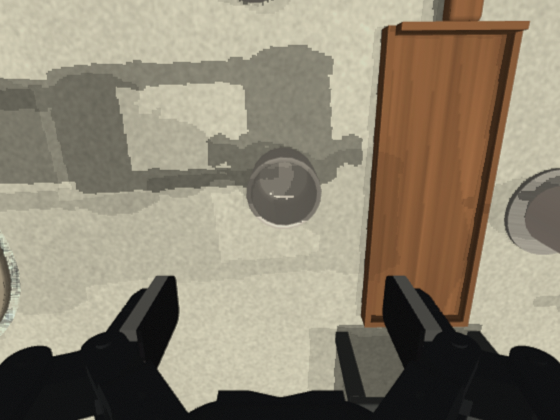

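View pics/t5.png

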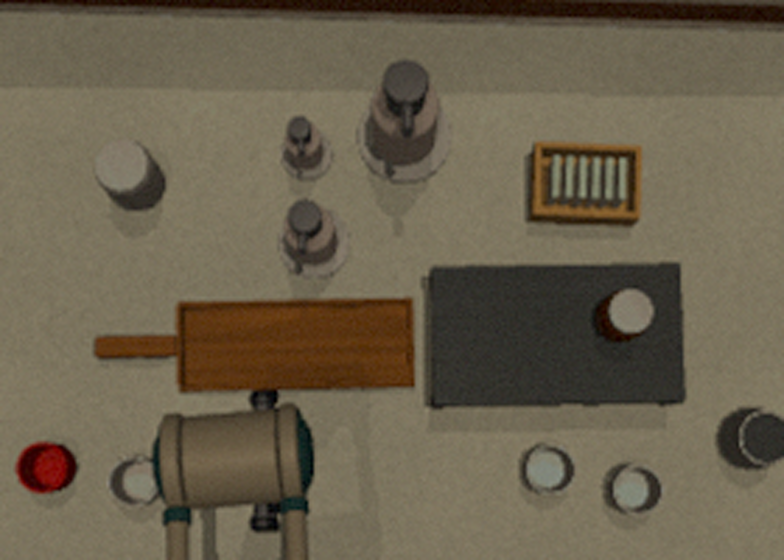

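```bash
python3 -c "
from h import *
c=cam('wrist')
print('cup',onz(c,283.5,188,.065))
for p in [(362,325),(470,325)]: print(onz(c,*p,.02).round(4))
for p in [(383,29),(529,24)]: print(onz(c,*p,.036).round(4))
T=lambda u,v:((u+.5)/2.8+140-.5,(v+.5)/2.8+90-.5)
t=cam('top')
for p,z in [((178,303),.036),((412,298),.02),((414,385),.02),((180,392),.036)]: print(onz(t,*T(*p),z).round(4))
P=onz(c,283.5,188,.065); goto([P[0],P[1],.03],.039)
"
```

```text
cup [0.39419826 0.11806978 0.065     ]
[ 0.4844 -0.0417  0.02  ]
[ 0.599  -0.0374  0.02  ]
[0.4663 0.2399 0.036 ]
[0.5779 0.2475 0.036 ]
[0.5809 0.2491 0.036 ]
[ 0.5961 -0.0368  0.02  ]
[ 0.4887 -0.0418  0.02  ]
[0.4723 0.2422 0.036 ]
t 13.45 tcp [0.3919 0.1133 0.1987] F [ 0.  -0.3  0.1] gap 0.0853 
X [-0.037  0.999  0.   ] Y [ 0.999  0.037 -0.   ] Z [-0.  0. -1.] J [0.11 0.04 1.88 0.   1.22 0.07]
shift [0.012 0.006 0.422] turn [-0.    -0.    -0.003]
```

```bash
python3 -c "
from h import *
f=cv2.imread('pics/w5.png')[120:250,210:360]; f=cv2.convertScaleAbs(f,alpha=1.5); cv2.imwrite('pics/w5z.png',cv2.resize(f,None,fx=4,fy=4,interpolation=cv2.INTER_CUBIC))
f=cv2.imread('pics/top0.png')[235:285,170:390]; f=cv2.convertScaleAbs(f,alpha=1.5); cv2.imwrite('pics/t0z.png',cv2.resize(f,None,fx=3.6,fy=3.6,interpolation=cv2.INTER_CUBIC))"
```

```text
(no output)
```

View pics/w5z.png

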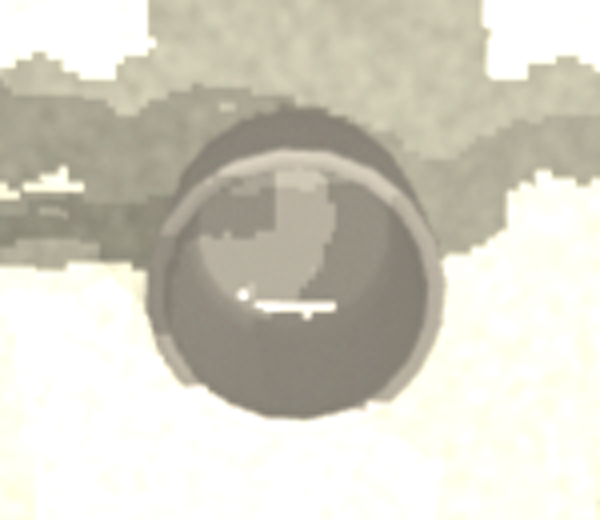

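View pics/t0z.png

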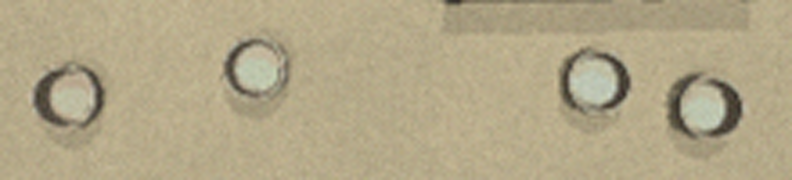

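Call:
send_rows --commands '[[[0.003,0.006,0.12],[0,0,0]],[[0.003,0.006,0.24],[0,0,0]],[[0.003,0.006,0.36],[0,0,0]],[[0.003,0.006,0.44],[0,0,0]],[[0.003,0.006,0.44],[0,0,0]]]'

```text
clock: 14.08
tool_pos: [0.3922, 0.1144, 0.0211]
tcp_rot: [-0.002, 0.694, 0.72, -0.002]
wrist_force: [-0.6, -0.3, -0.0]
finger_gap: 0.0854
```

Call:
send_rows --commands '[[[0,0,0],[0,0,0]],[[0,0,0],[0,0,0]],[[0,0,0],[0,0,0]],[[0,0,0],[0,0,0]],[[0,0,0],[0,0,0]]]' --gripper 255 --squeeze 25

```text
clock: 14.7
tool_pos: [0.3955, 0.1148, 0.0242]
tcp_rot: [0.001, 0.694, 0.72, 0.001]
wrist_force: [-1.8, -0.4, 7.9]
finger_gap: 0.0603
```

```bash
python3 -c "
from h import *
goto([.540,-.001,.12],.05)
c=cam('wrist');save(c,'w6.png');c=cam('side');save(c,'s6.png',(180,100,400,300),3)"
```

```text
t 14.7 tcp [0.3955 0.1148 0.0242] F [-1.8 -0.4  7.9] gap 0.0603 
X [-0.037  0.999  0.   ] Y [0.999 0.037 0.004] Z [ 0.004  0.001 -1.   ] J [0.11 0.27 2.14 0.   0.72 0.08]
shift [-0.303  0.351 -0.238] turn [ 0.007 -0.001 -0.025]
```

View pics/w6.png

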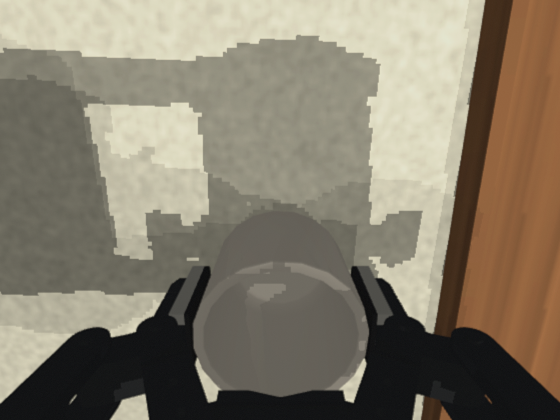

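View pics/s6.png

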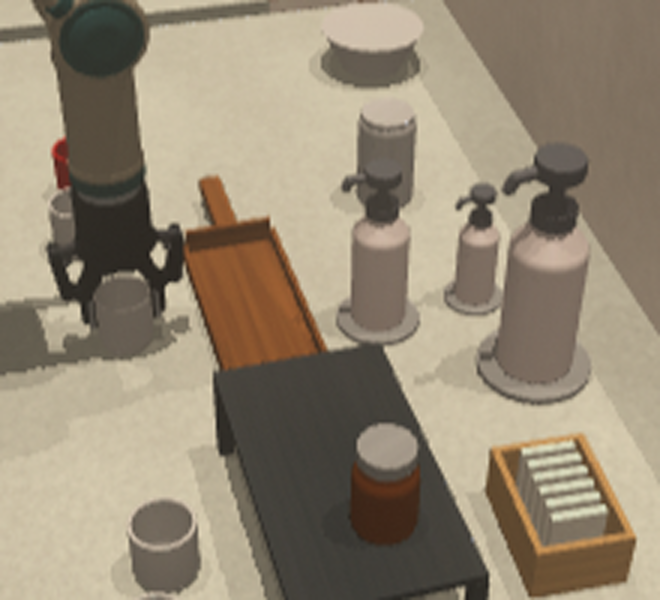

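Call:
send_rows --commands '[[[0,0,-0.08],[0,0,0]],[[0,0,-0.16],[0,0,0]],[[0,0,-0.24],[0,0,0]],[[-0.07,0.08,-0.24],[0,0,-0.01]],[[-0.15,0.17,-0.24],[0,0,-0.02]]]'

```text
clock: 15.42
tool_pos: [0.4651, 0.057, 0.1201]
tcp_rot: [0.001, 0.69, 0.724, 0.001]
wrist_force: [1.2, -0.6, -2.0]
finger_gap: 0.0602
```

```bash
python3 -c "
from h import *
goto([.540,-.001,.12],.05)"
```

```text
t 15.43 tcp [0.4651 0.057  0.1201] F [ 1.2 -0.6 -2. ] gap 0.0602 
X [-0.049  0.999  0.   ] Y [0.999 0.049 0.003] Z [ 0.003  0.    -1.   ] J [-0.03  0.21  1.9   0.    1.03 -0.08]
shift [-0.154  0.18   0.001] turn [ 0.006 -0.    -0.002]
```

Call:
send_rows --commands '[[[-0.08,0.09,0],[0,0,0]],[[-0.154,0.178,0],[0,0,0]],[[-0.154,0.178,0],[0,0,0]],[[-0.154,0.178,0.08],[0,0,0]],[[-0.154,0.178,0.16],[0,0,0]]]'

```text
clock: 16.05
tool_pos: [0.5379, -0.0006, 0.0546]
tcp_rot: [0.0, 0.69, 0.724, 0.0]
wrist_force: [-0.3, 0.0, -2.6]
finger_gap: 0.0602
```

```bash
python3 -c "
from h import *
goto([.540,-.001,.033],.05)
c=cam('side');save(c,'s7.png',(180,100,400,300),3)"
```

```text
t 16.05 tcp [ 0.5379 -0.0006  0.0546] F [-0.3  0.  -2.6] gap 0.0602 
X [-0.048  0.999  0.   ] Y [0.999 0.048 0.001] Z [ 0.001  0.    -1.   ] J [-0.13  0.38  1.84  0.    0.92 -0.18]
shift [-0.001  0.005  0.054] turn [ 0.002 -0.    -0.005]
```

View pics/s7.png

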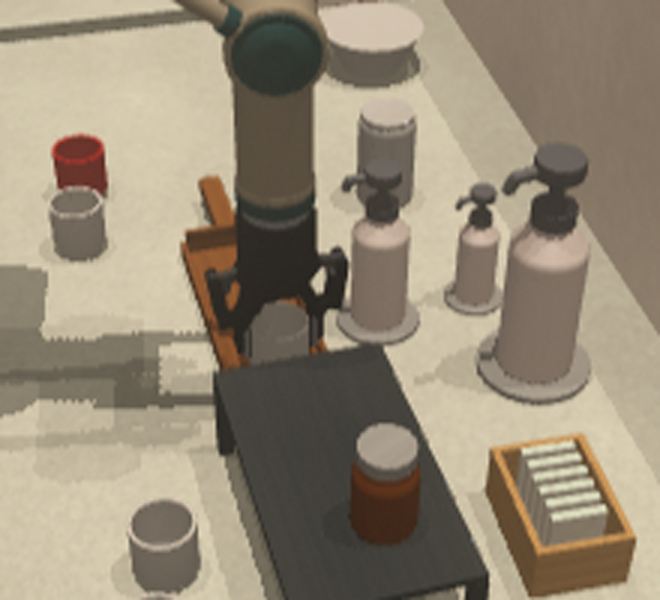

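Call:
send_rows --commands '[[[0,0,0.02],[0,0,0]],[[0,0,0.04],[0,0,0]],[[0,0,0.053],[0,0,0]],[[0,0,0.053],[0,0,0]],[[0,0,0.053],[0,0,0]]]'

```text
clock: 16.73
tool_pos: [0.5388, -0.001, 0.0339]
tcp_rot: [0.0, 0.69, 0.724, 0.0]
wrist_force: [-0.2, -0.2, -1.7]
finger_gap: 0.0604
```

Call:
send_rows --commands '[[[0,0,0],[0,0,0]],[[0,0,0],[0,0,0]],[[0,0,0],[0,0,0]],[[0,0,0],[0,0,0]],[[0,0,0],[0,0,0]]]' --gripper 20

```text
clock: 17.35
tool_pos: [0.5384, -0.0009, 0.0335]
tcp_rot: [-0.0, 0.69, 0.724, 0.0]
wrist_force: [-0.9, 0.4, 0.0]
finger_gap: 0.0787
```

Call:
send_rows --commands '[[[0,0,-0.05],[0,0,0]],[[0,0,-0.15],[0,0,0]],[[0,0,-0.3],[0,0,0]],[[0,0,-0.35],[0,0,0]],[[0,0,-0.35],[0,0,0]]]' --gripper 0

```text
clock: 17.98
tool_pos: [0.5395, -0.0011, 0.1753]
tcp_rot: [0.002, 0.69, 0.724, 0.001]
wrist_force: [0.4, -0.2, 0.0]
finger_gap: 0.0856
```

```bash
python3 -c "
from h import *
st()
c=cam('wrist');save(c,'w8.png')
P=onz(cam('top'),335.3,257.2,.065);print(P); goto([P[0],P[1],.18],.05)"
```

```text
t 17.98 tcp [ 0.5395 -0.0011  0.1753] F [ 0.4 -0.2  0. ] gap 0.0856 
X [-0.047  0.999 -0.001] Y [0.999 0.047 0.004] Z [ 0.004 -0.001 -1.   ] J [-0.13  0.26  1.67  0.    1.2  -0.18]
[ 0.39018607 -0.20249021  0.065     ]
t 18.07 tcp [ 0.5376 -0.0008  0.1725] F [-0.6 -0.4 -0.5] gap 0.0854 
X [-0.047  0.999  0.   ] Y [ 0.999  0.047 -0.002] Z [-0.002  0.    -1.   ] J [-0.13  0.26  1.68  0.    1.2  -0.18]
shift [-0.486 -0.392 -0.018] turn [-0.003 -0.001 -0.005]
```

View pics/w8.png

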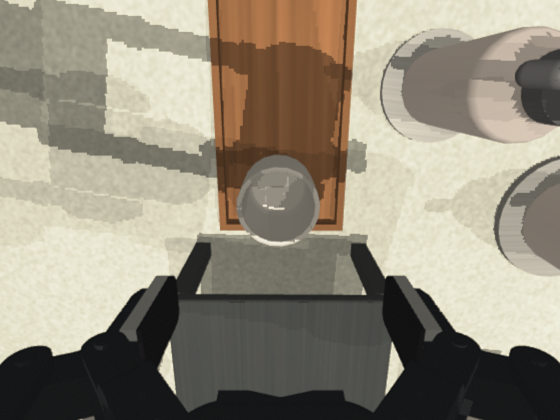

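Call:
send_rows --commands '[[[-0.1,-0.08,0],[0,0,0]],[[-0.2,-0.16,0],[0,0,0]],[[-0.3,-0.24,0],[0,0,0]],[[-0.4,-0.32,0],[0,0,0]],[[-0.486,-0.392,-0.02],[0,0,0]]]' --gripper 30

```text
clock: 18.7
tool_pos: [0.3884, -0.2028, 0.1792]
tcp_rot: [-0.003, 0.69, 0.724, -0.0]
wrist_force: [0.6, -0.7, -0.3]
finger_gap: 0.0754
```

Call:
send_rows --commands '[[[0,0,0],[0,0,0]],[[0,0,0],[0,0,0]],[[0,0,0],[0,0,0]],[[0,0,0],[0,0,0]],[[0,0,0],[0,0,0]]]'

```text
clock: 19.32
tool_pos: [0.3913, -0.202, 0.1813]
tcp_rot: [-0.0, 0.69, 0.724, 0.0]
wrist_force: [-0.2, 0.1, -0.9]
finger_gap: 0.0753
```

```bash
python3 -c "
from h import *
st()
c=cam('wrist');save(c,'w9.png')"
```

```text
t 19.32 tcp [ 0.3913 -0.202   0.1813] F [-0.2  0.1 -0.9] gap 0.0753 
X [-0.049  0.999  0.   ] Y [ 0.999  0.049 -0.   ] Z [-0.  0. -1.] J [-0.63  0.11  1.85  0.    1.18 -0.68]
```

View pics/w9.png

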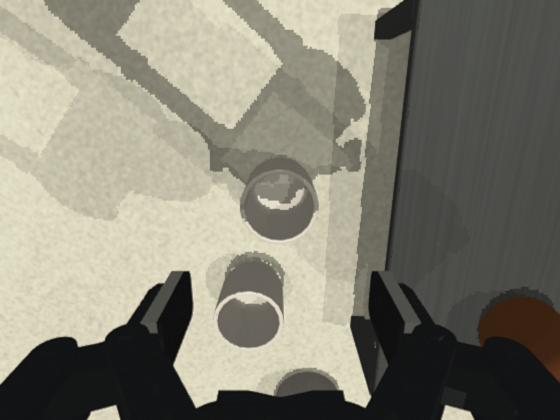

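```bash
python3 -c "
from h import *
c=cam('wrist')
print(onz(c,279.5,205,.065),onz(c,250,319,.065))
goto([.391,-.202,.022],.05)"
```

```text
[ 0.39052395 -0.20610728  0.065     ] [ 0.37032433 -0.30928313  0.065     ]
t 19.43 tcp [ 0.3912 -0.2022  0.1814] F [ 0.3  0.1 -0.4] gap 0.0751 
X [-0.048  0.999  0.   ] Y [0.999 0.048 0.   ] Z [ 0.  0. -1.] J [-0.64  0.11  1.85  0.    1.18 -0.68]
shift [ 0.001 -0.     0.399] turn [ 0.    -0.    -0.003]
```

Call:
send_rows --commands '[[[-0.005,0,0.12],[0,0,0]],[[-0.005,0,0.24],[0,0,0]],[[-0.005,0,0.34],[0,0,0]],[[-0.005,0,0.4],[0,0,0]],[[-0.005,0,0.4],[0,0,0]]]'

```text
clock: 20.05
tool_pos: [0.39, -0.2036, 0.0201]
tcp_rot: [-0.002, 0.69, 0.724, -0.0]
wrist_force: [0.2, 0.4, -0.9]
finger_gap: 0.0753
```

Call:
send_rows --commands '[[[0,0,0],[0,0,0]],[[0,0,0],[0,0,0]],[[0,0,0],[0,0,0]],[[0,0,0],[0,0,0]],[[0,0,0],[0,0,0]]]' --gripper 255

```text
clock: 20.68
tool_pos: [0.3918, -0.2052, 0.0223]
tcp_rot: [0.001, 0.69, 0.724, 0.0]
wrist_force: [-1.2, -0.5, 6.6]
finger_gap: 0.059
```

Call:
send_rows --commands '[[[0,0,-0.06],[0,0,0]],[[0,0,-0.15],[0,0,0]],[[0,0,-0.27],[0,0,0]],[[0,0,-0.35],[0,0,0]],[[0,0,-0.35],[0,0,0]]]'

```text
clock: 21.3
tool_pos: [0.3925, -0.2055, 0.1637]
tcp_rot: [0.003, 0.69, 0.724, 0.0]
wrist_force: [0.5, -0.1, -1.6]
finger_gap: 0.059
```

```bash
python3 -c "
from h import *
goto([.5368,.069,.16],.05)
t=cam('top');save(t,'t9.png',(140,90,420,290),2.8)"
```

```text
t 21.3 tcp [ 0.3925 -0.2055  0.1637] F [ 0.5 -0.1 -1.6] gap 0.059 
X [-0.048  0.999 -0.004] Y [0.999 0.048 0.005] Z [ 0.005 -0.003 -1.   ] J [-0.64  0.13  1.88  0.    1.13 -0.69]
shift [0.668 0.393 0.009] turn [ 0.009  0.007 -0.005]
```

View pics/t9.png

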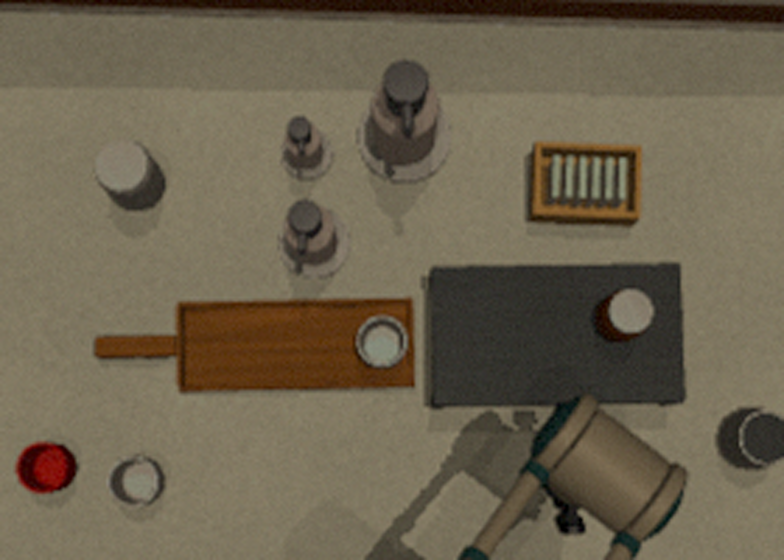

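```bash
python3 -c "
from h import *
t=cam('top');w=cam('wrist');save(w,'w10.png')
T=lambda u,v:((u+.5)/2.8+140-.5,(v+.5)/2.8+90-.5)
print(onz(t,*T(381.5,341.5),.073))
for p,z in [((178,303),.036),((412,298),.02),((414,385),.02),((180,392),.036)]: print(onz(t,*T(*p),z).round(4))
"
```

```text
[ 0.53665657 -0.00118495  0.073     ]
[0.5809 0.2491 0.036 ]
[ 0.5961 -0.0368  0.02  ]
[ 0.4887 -0.0418  0.02  ]
[0.4723 0.2422 0.036 ]
```

View pics/w10.png

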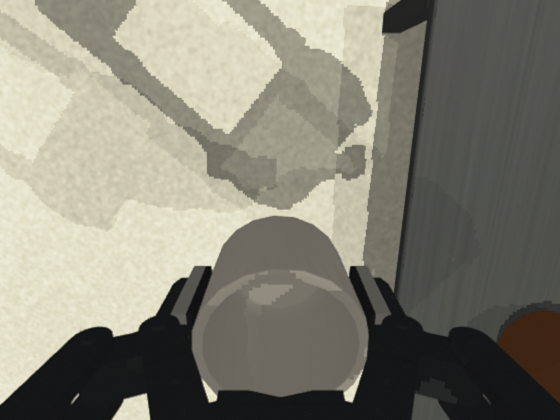

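Call:
send_rows --commands '[[[0.1,0.06,0],[0,0,0]],[[0.22,0.13,0],[0,0,0]],[[0.34,0.2,0],[0,0,0]],[[0.46,0.27,0],[0,0,0]],[[0.58,0.34,0],[0,0,0]]]'

```text
clock: 22.08
tool_pos: [0.5154, 0.0354, 0.1594]
tcp_rot: [-0.001, 0.69, 0.724, -0.001]
wrist_force: [1.1, -1.0, -0.9]
finger_gap: 0.059
```

```bash
python3 -c "
from h import *
goto([.5368,.073,.06],.05)"
```

```text
t 22.07 tcp [0.5154 0.0354 0.1594] F [ 1.1 -1.  -0.9] gap 0.059 
X [-0.048  0.999  0.   ] Y [ 0.999  0.048 -0.004] Z [-0.004  0.    -1.   ] J [-0.07  0.24  1.74 -0.    1.16 -0.11]
shift [0.091 0.059 0.248] turn [-0.008 -0.    -0.005]
```

Call:
send_rows --commands '[[[0.091,0.056,0],[0,0,0]],[[0.091,0.056,0],[0,0,0]],[[0.091,0.056,0.1],[0,0,0]],[[0.091,0.056,0.2],[0,0,0]],[[0.091,0.056,0.25],[0,0,0]]]'

```text
clock: 22.7
tool_pos: [0.5331, 0.07, 0.0579]
tcp_rot: [-0.003, 0.69, 0.723, -0.003]
wrist_force: [-0.4, 1.3, -2.3]
finger_gap: 0.0592
```

```bash
python3 -c "
from h import *
goto([.5368,.073,.0315],.05)
c=cam('side');save(c,'s11.png',(180,100,400,300),3)"
```

```text
t 22.7 tcp [0.5331 0.07   0.0579] F [-0.4  1.3 -2.3] gap 0.0592 
X [-0.047  0.999 -0.   ] Y [ 0.999  0.047 -0.007] Z [-0.007 -0.    -1.   ] J [ 0.    0.38  1.83 -0.    0.94 -0.05]
shift [0.007 0.01  0.066] turn [-0.015  0.    -0.006]
```

View pics/s11.png

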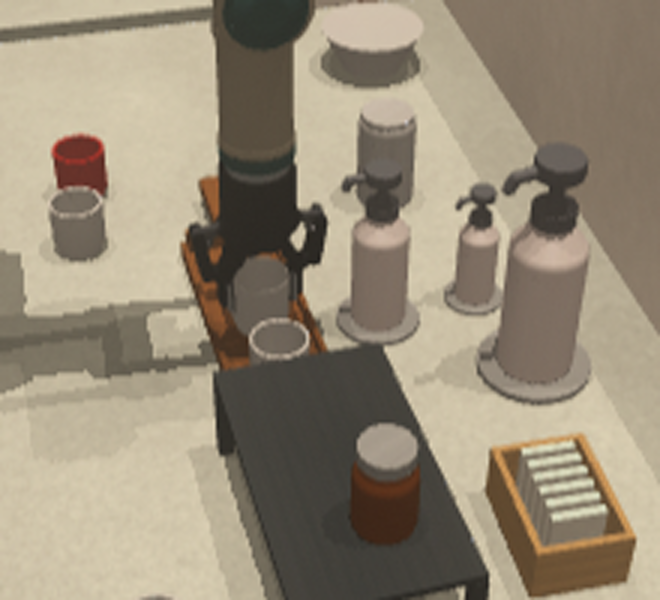

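Call:
send_rows --commands '[[[0.007,0.004,0.02],[0,0,0]],[[0.007,0.004,0.04],[0,0,0]],[[0.007,0.004,0.06],[0,0,0]],[[0.007,0.004,0.06],[0,0,0]],[[0.007,0.004,0.06],[0,0,0]]]'

```text
clock: 23.38
tool_pos: [0.5383, 0.074, 0.0378]
tcp_rot: [0.0, 0.69, 0.724, 0.0]
wrist_force: [-0.2, -0.1, -2.3]
finger_gap: 0.0588
```

Call:
send_rows --commands '[[[0,0,0.007],[0,0,0]],[[0,0,0.015],[0,0,0]],[[0,0,0.015],[0,0,0]],[[0,0,0.015],[0,0,0]],[[0,0,0.015],[0,0,0]]]'

```text
clock: 24.0
tool_pos: [0.5381, 0.0739, 0.0316]
tcp_rot: [0.0, 0.69, 0.724, 0.0]
wrist_force: [0.4, -0.1, -1.3]
finger_gap: 0.059
```

Call:
send_rows --commands '[[[0,0,0],[0,0,0]],[[0,0,0],[0,0,0]],[[0,0,0],[0,0,0]],[[0,0,0],[0,0,0]],[[0,0,0],[0,0,0]]]' --gripper 20

```text
clock: 24.62
tool_pos: [0.538, 0.0739, 0.0315]
tcp_rot: [-0.0, 0.69, 0.724, 0.0]
wrist_force: [-0.4, 0.8, 0.9]
finger_gap: 0.0788
```

Call:
send_rows --commands '[[[0,0,-0.05],[0,0,0]],[[0,0,-0.15],[0,0,0]],[[0,0,-0.3],[0,0,0]],[[0,0,-0.37],[0,0,0]],[[0,0,-0.37],[0,0,0]]]'

```text
clock: 25.25
tool_pos: [0.5397, 0.074, 0.1821]
tcp_rot: [0.002, 0.69, 0.724, 0.002]
wrist_force: [-0.7, -0.6, -0.9]
finger_gap: 0.0786
```

```bash
python3 -c "
from h import *
c=cam('wrist');save(c,'w12.png')
T=lambda u,v:((u+.5)/3.6+170-.5,(v+.5)/3.6+235-.5)
P=onz(cam('top'),*T(704.5,106.5),.065);print(P)
goto([.3695,-.307,.18],.05)"
```

```text
[ 0.36943048 -0.30261941  0.065     ]
t 25.35 tcp [0.5373 0.0739 0.1788] F [0.3 0.5 0.4] gap 0.0788 
X [-0.047  0.999  0.   ] Y [ 0.999  0.047 -0.001] Z [-0.001  0.    -1.   ] J [ 0.01  0.26  1.66  0.    1.22 -0.04]
shift [-0.931 -0.464 -0.003] turn [-0.002 -0.    -0.005]
```

View pics/w12.png

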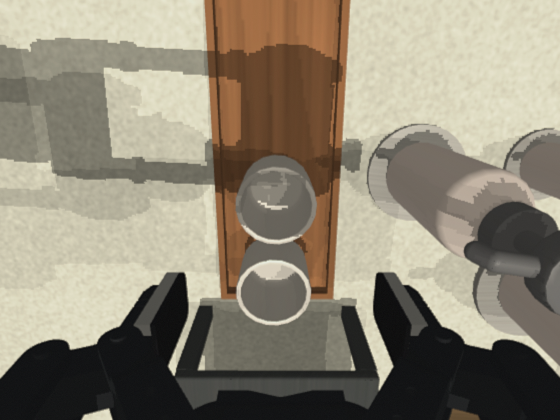

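Call:
send_rows --commands '[[[-0.12,-0.06,0],[0,0,0]],[[-0.25,-0.125,0],[0,0,0]],[[-0.38,-0.19,0],[0,0,0]],[[-0.51,-0.255,0],[0,0,0]],[[-0.64,-0.32,0],[0,0,0]]]' --gripper 20

```text
clock: 25.98
tool_pos: [0.4203, -0.1887, 0.1775]
tcp_rot: [-0.002, 0.69, 0.724, -0.0]
wrist_force: [1.4, -1.0, -0.4]
finger_gap: 0.0788
```

Call:
send_rows --commands '[[[-0.12,-0.06,0],[0,0,0]],[[-0.24,-0.12,0],[0,0,0]],[[-0.28,-0.14,0],[0,0,0]],[[-0.28,-0.14,0],[0,0,0]],[[-0.28,-0.14,0],[0,0,0]]]'

```text
clock: 26.6
tool_pos: [0.3718, -0.3008, 0.1787]
tcp_rot: [-0.001, 0.69, 0.724, 0.001]
wrist_force: [0.6, 0.1, -0.5]
finger_gap: 0.0791
```

```bash
python3 -c "
from h import *
goto([.3695,-.305,.022],.05)
c=cam('wrist');save(c,'w13.png')"
```

```text
t 26.6 tcp [ 0.3718 -0.3008  0.1787] F [ 0.6  0.1 -0.5] gap 0.0791 
X [-0.048  0.999  0.002] Y [ 0.999  0.048 -0.001] Z [-0.001  0.002 -1.   ] J [-0.83  0.17  1.79  0.    1.19 -0.88]
shift [-0.011 -0.006  0.392] turn [-0.001 -0.005 -0.003]
```

View pics/w13.png

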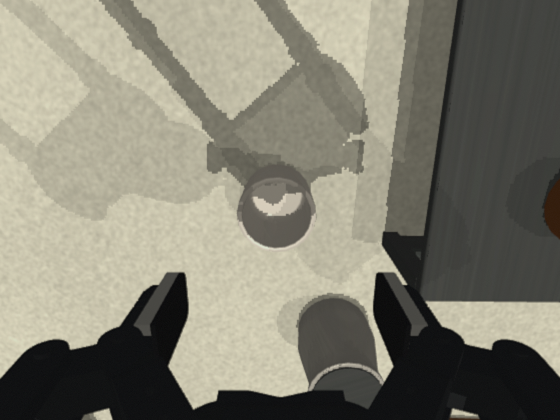

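```bash
python3 -c "
from h import *
c=cam('wrist')
print(onz(c,277,212,.065),onz(c,345,395,.09), onz(c,335,297,0))
goto([.3695,-.307,.022],.05)"
```

```text
[ 0.36956222 -0.30942021  0.065     ] [ 0.43281664 -0.45759845  0.09      ] [ 0.43406454 -0.42170064  0.        ]
t 26.7 tcp [ 0.3721 -0.3008  0.1792] F [-0.2 -0.6  0.4] gap 0.0785 
X [-0.049  0.999  0.001] Y [ 0.999  0.049 -0.   ] Z [-0.     0.001 -1.   ] J [-0.83  0.17  1.79  0.    1.19 -0.88]
shift [-0.015 -0.007  0.393] turn [-0.    -0.002 -0.001]
```

Call:
send_rows --commands '[[[-0.02,-0.006,0.12],[0,0,0]],[[-0.02,-0.006,0.24],[0,0,0]],[[-0.02,-0.006,0.34],[0,0,0]],[[-0.02,-0.006,0.393],[0,0,0]],[[-0.02,-0.006,0.393],[0,0,0]]]'

```text
clock: 27.32
tool_pos: [0.3693, -0.3084, 0.021]
tcp_rot: [-0.002, 0.689, 0.724, 0.0]
wrist_force: [-0.7, -0.7, 0.5]
finger_gap: 0.0788
```

Call:
send_rows --commands '[[[0,0,0],[0,0,0]],[[0,0,0],[0,0,0]],[[0,0,0],[0,0,0]],[[0,0,0],[0,0,0]],[[0,0,0],[0,0,0]]]' --gripper 255

```text
clock: 27.95
tool_pos: [0.3704, -0.311, 0.0234]
tcp_rot: [0.001, 0.69, 0.724, 0.0]
wrist_force: [0.6, 1.5, 6.7]
finger_gap: 0.0586
```

Call:
send_rows --commands '[[[0,0,-0.06],[0,0,0]],[[0,0,-0.15],[0,0,0]],[[0,0,-0.27],[0,0,0]],[[0,0,-0.36],[0,0,0]],[[0,0,-0.36],[0,0,0]]]'

```text
clock: 28.58
tool_pos: [0.3711, -0.3121, 0.1691]
tcp_rot: [0.004, 0.69, 0.724, -0.0]
wrist_force: [0.0, 0.3, -1.0]
finger_gap: 0.0589
```

```bash
python3 -c "
from h import *
goto([.5335,.142,.16],.05)
c=cam('wrist');save(c,'w14.png')
t=cam('top');save(t,'t14.png',(140,90,420,290),2.8)"
```

```text
t 28.57 tcp [ 0.3711 -0.3121  0.1691] F [ 0.   0.3 -1. ] gap 0.0589 
X [-0.047  0.999 -0.006] Y [0.999 0.047 0.005] Z [ 0.005 -0.005 -1.   ] J [-0.84  0.18  1.8   0.    1.16 -0.89]
shift [1.115 0.459 0.019] turn [ 0.009  0.011 -0.005]
```

View pics/w14.png

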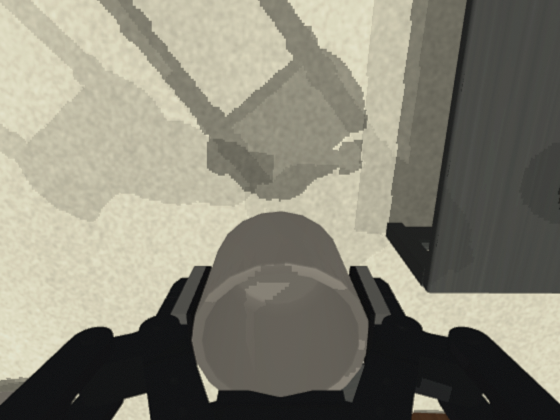

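View pics/t14.png

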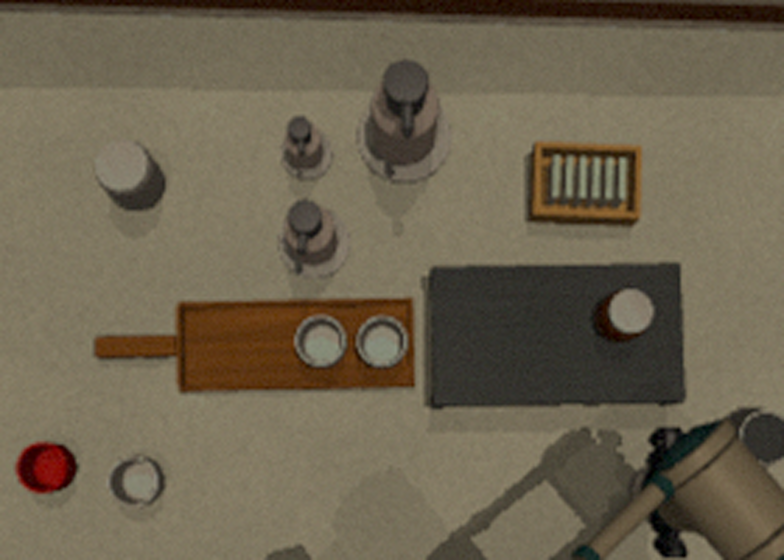

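Call:
send_rows --commands '[[[0.1,0.04,0],[0,0,0]],[[0.22,0.09,0],[0,0,0]],[[0.35,0.14,0],[0,0,0]],[[0.48,0.19,0],[0,0,0]],[[0.61,0.25,0],[0,0,0]]]'

```text
clock: 29.3
tool_pos: [0.4568, -0.0601, 0.1643]
tcp_rot: [-0.002, 0.69, 0.724, -0.001]
wrist_force: [0.1, -0.6, -0.8]
finger_gap: 0.059
```

Call:
send_rows --commands '[[[0.12,0.05,0],[0,0,0]],[[0.24,0.1,0],[0,0,0]],[[0.36,0.15,0],[0,0,0]],[[0.46,0.19,0],[0,0,0]],[[0.5,0.207,0],[0,0,0]]]'

```text
clock: 29.92
tool_pos: [0.5304, 0.1436, 0.164]
tcp_rot: [-0.001, 0.689, 0.725, -0.001]
wrist_force: [-0.2, -1.4, -2.3]
finger_gap: 0.0588
```

```bash
python3 -c "
from h import *
goto([.5335,.142,.06],.05)"
```

```text
t 29.93 tcp [0.5304 0.1436 0.164 ] F [-0.2 -1.4 -2.3] gap 0.0588 
X [-0.05   0.999 -0.   ] Y [ 0.999  0.05  -0.004] Z [-0.004 -0.    -1.   ] J [0.14 0.29 1.66 0.   1.19 0.09]
shift [-0.004  0.008  0.26 ] turn [-0.008  0.    -0.   ]
```

Call:
send_rows --commands '[[[-0.004,0.003,0.0],[0,0,0]],[[-0.004,0.003,0.1],[0,0,0]],[[-0.004,0.003,0.2],[0,0,0]],[[-0.004,0.003,0.26],[0,0,0]],[[-0.004,0.003,0.26],[0,0,0]]]'

```text
clock: 30.55
tool_pos: [0.53, 0.138, 0.0602]
tcp_rot: [-0.002, 0.691, 0.723, -0.003]
wrist_force: [0.5, -0.2, -1.5]
finger_gap: 0.0591
```

```bash
python3 -c "
from h import *
goto([.5335,.142,.032],.05)
c=cam('side');save(c,'s15.png',(180,100,400,300),3)
c=cam('wrist');save(c,'w15.png')"
```

```text
t 30.55 tcp [0.53   0.138  0.0602] F [ 0.5 -0.2 -1.5] gap 0.0591 
X [-0.046  0.999 -0.001] Y [ 0.999  0.046 -0.006] Z [-0.006 -0.002 -1.   ] J [ 0.13  0.39  1.8  -0.    0.95  0.08]
shift [0.01 0.01 0.07] turn [-0.013  0.002 -0.008]
```

View pics/w15.png

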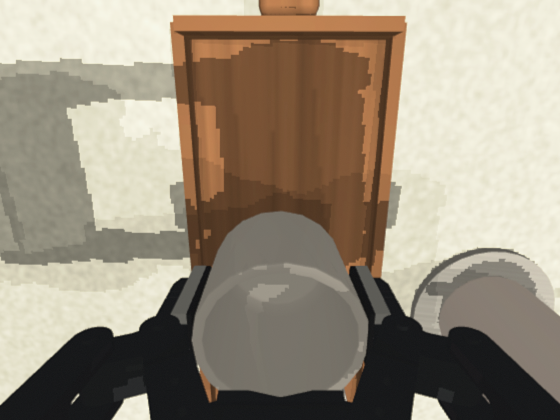

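View pics/s15.png

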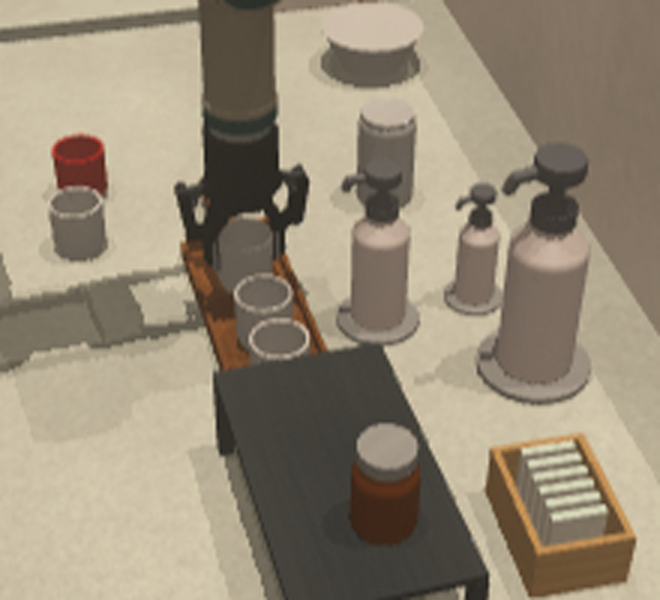

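Call:
send_rows --commands '[[[0.006,0.005,0.0],[0,0,0]],[[0.006,0.005,0.02],[0,0,0]],[[0.006,0.005,0.04],[0,0,0]],[[0.006,0.005,0.055],[0,0,0]],[[0.006,0.005,0.055],[0,0,0]]]'

```text
clock: 31.28
tool_pos: [0.5337, 0.1426, 0.0395]
tcp_rot: [-0.001, 0.69, 0.724, -0.001]
wrist_force: [-0.2, 0.5, -1.8]
finger_gap: 0.0588
```

```bash
python3 -c "
from h import *
goto([.5335,.142,.032],.05)"
```

```text
t 31.27 tcp [0.5337 0.1426 0.0395] F [-0.2  0.5 -1.8] gap 0.0588 
X [-0.048  0.999 -0.   ] Y [ 0.999  0.048 -0.002] Z [-0.002 -0.    -1.   ] J [0.14 0.42 1.82 0.   0.9  0.09]
shift [-0.001 -0.001  0.019] turn [-0.003  0.    -0.005]
```

Call:
send_rows --commands '[[[0,0,0.01],[0,0,0]],[[0,0,0.018],[0,0,0]],[[0,0,0.018],[0,0,0]],[[0,0,0.018],[0,0,0]],[[0,0,0.018],[0,0,0]]]'

```text
clock: 31.9
tool_pos: [0.5345, 0.1427, 0.0333]
tcp_rot: [0.0, 0.69, 0.724, 0.0]
wrist_force: [-0.4, -0.3, -1.2]
finger_gap: 0.0591
```

Call:
send_rows --commands '[[[0,0,0],[0,0,0]],[[0,0,0],[0,0,0]],[[0,0,0],[0,0,0]],[[0,0,0],[0,0,0]],[[0,0,0],[0,0,0]]]' --gripper 20

```text
clock: 32.52
tool_pos: [0.5344, 0.1427, 0.0332]
tcp_rot: [0.0, 0.69, 0.724, 0.0]
wrist_force: [-0.3, -0.7, 0.6]
finger_gap: 0.0787
```

Call:
send_rows --commands '[[[0,0,-0.05],[0,0,0]],[[0,0,-0.15],[0,0,0]],[[0,0,-0.3],[0,0,0]],[[0,0,-0.37],[0,0,0]],[[0,0,-0.37],[0,0,0]]]'

```text
clock: 33.15
tool_pos: [0.536, 0.1429, 0.1837]
tcp_rot: [0.002, 0.69, 0.724, 0.002]
wrist_force: [-1.1, 0.3, 0.0]
finger_gap: 0.0788
```

```bash
python3 -c "
from h import *
goto([.365,.286,.18],.05)"
```

```text
t 33.15 tcp [0.536  0.1429 0.1837] F [-1.1  0.3  0. ] gap 0.0788 
X [-0.048  0.999  0.001] Y [0.999 0.048 0.006] Z [ 0.006  0.001 -1.   ] J [0.13 0.27 1.63 0.   1.23 0.09]
shift [ 0.378 -0.41   0.007] turn [ 0.012 -0.001 -0.005]
```

Call:
send_rows --commands '[[[0.08,-0.09,0],[0,0,0]],[[0.17,-0.19,0],[0,0,0]],[[0.27,-0.29,0],[0,0,0]],[[0.36,-0.39,0],[0,0,0]],[[0.378,-0.405,0],[0,0,0]]]'

```text
clock: 33.78
tool_pos: [0.3615, 0.2866, 0.1794]
tcp_rot: [-0.001, 0.689, 0.725, -0.002]
wrist_force: [0.4, -0.0, -0.3]
finger_gap: 0.0788
```

Call:
send_rows --commands '[[[0,0,0],[0,0,0]],[[0,0,0],[0,0,0]],[[0,0,0],[0,0,0]],[[0,0,0],[0,0,0]],[[0,0,0],[0,0,0]]]'

```text
clock: 34.4
tool_pos: [0.3657, 0.2857, 0.1811]
tcp_rot: [0.0, 0.69, 0.723, 0.0]
wrist_force: [0.1, 0.3, 0.3]
finger_gap: 0.0789
```

```bash
python3 -c "
from h import *
c=cam('wrist');save(c,'w16.png')
goto([.365,.286,.022],.05)
t=cam('top');save(t,'t16.png',(140,90,420,290),2.8)"
```

```text
t 34.45 tcp [0.3656 0.2857 0.1811] F [ 0.8  0.2 -0.6] gap 0.0789 
X [-0.047  0.999  0.   ] Y [0.999 0.047 0.   ] Z [ 0.  0. -1.] J [0.51 0.15 1.81 0.   1.19 0.47]
shift [ 0.001 -0.002  0.398] turn [ 0.    -0.    -0.006]
```

View pics/w16.png

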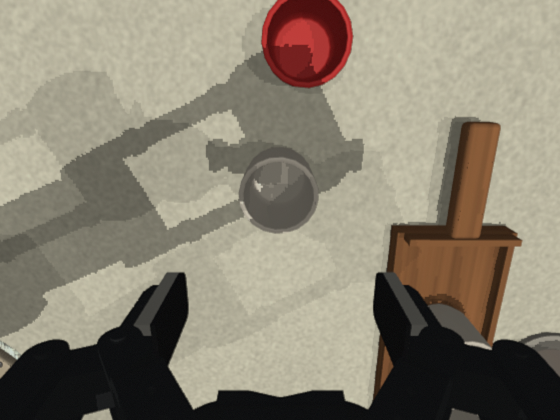

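View pics/t16.png

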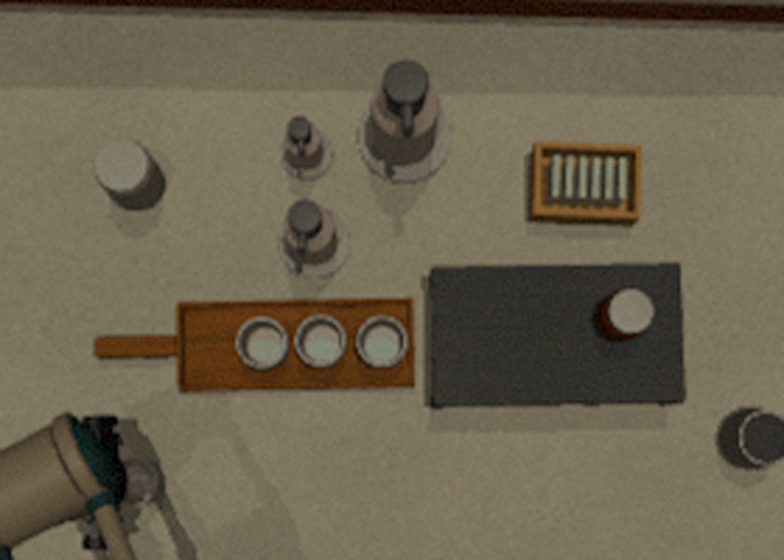

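```bash
python3 -c "
from h import *
c=cam('wrist');t=cam('top')
T=lambda u,v:((u+.5)/2.8+140-.5,(v+.5)/2.8+90-.5)
print(onz(c,280,194.5,.065))
for u in (261.5,320.5,381.5): print(onz(t,*T(u,342.5),.073))
P=onz(c,280,194.5,.065); goto([P[0],P[1],.022],.05)"
```

```text
[0.36477633 0.29022409 0.065     ]
[0.53190246 0.14184473 0.073     ]
[0.5336511  0.07151731 0.073     ]
[ 0.53545957 -0.00121602  0.073     ]
t 34.6 tcp [0.3654 0.2859 0.1811] F [0.5 0.4 0.4] gap 0.0785 
X [-0.047  0.999  0.   ] Y [0.999 0.047 0.   ] Z [ 0.  0. -1.] J [0.51 0.15 1.81 0.   1.19 0.47]
shift [ 0.011 -0.001  0.398] turn [ 0.    -0.    -0.005]
```

Call:
send_rows --commands '[[[0.007,-0.001,0.12],[0,0,0]],[[0.007,-0.001,0.24],[0,0,0]],[[0.007,-0.001,0.34],[0,0,0]],[[0.007,-0.001,0.397],[0,0,0]],[[0.007,-0.001,0.397],[0,0,0]]]'

```text
clock: 35.22
tool_pos: [0.3636, 0.2881, 0.021]
tcp_rot: [-0.001, 0.69, 0.724, -0.002]
wrist_force: [0.9, -0.4, 0.3]
finger_gap: 0.0786
```

Call:
send_rows --commands '[[[0,0,0],[0,0,0]],[[0,0,0],[0,0,0]],[[0,0,0],[0,0,0]],[[0,0,0],[0,0,0]],[[0,0,0],[0,0,0]]]' --gripper 255

```text
clock: 35.85
tool_pos: [0.3653, 0.2892, 0.0234]
tcp_rot: [0.0, 0.69, 0.724, 0.001]
wrist_force: [-2.1, -0.8, 6.3]
finger_gap: 0.0602
```

Call:
send_rows --commands '[[[0,0,-0.06],[0,0,0]],[[0,0,-0.15],[0,0,0]],[[0,0,-0.27],[0,0,0]],[[0,0,-0.36],[0,0,0]],[[0,0,-0.36],[0,0,0]]]'

```text
clock: 36.48
tool_pos: [0.3668, 0.2898, 0.1691]
tcp_rot: [0.001, 0.69, 0.724, 0.004]
wrist_force: [-0.7, 0.7, -0.8]
finger_gap: 0.0603
```

```bash
python3 -c "
from h import *
c=cam('wrist');save(c,'w17.png')
goto([.529,.210,.16],.05)"
```

```text
t 36.52 tcp [0.3654 0.289  0.1671] F [-0.6 -0.8 -1.6] gap 0.06 
X [-0.048  0.999  0.001] Y [0.999 0.048 0.003] Z [ 0.003  0.001 -1.   ] J [ 0.52  0.16  1.83 -0.    1.15  0.47]
shift [-0.217  0.399  0.019] turn [ 0.005 -0.002 -0.005]
```

View pics/w17.png

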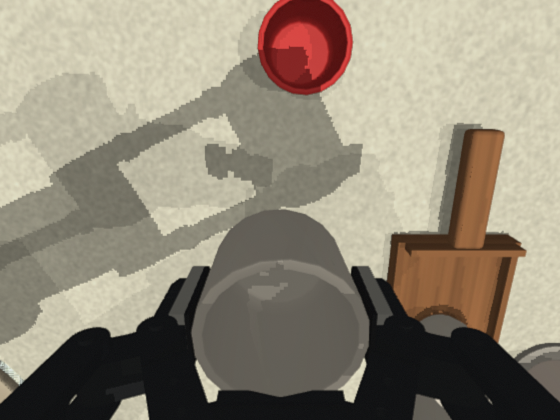

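Call:
send_rows --commands '[[[-0.05,0.09,0],[0,0,0]],[[-0.1,0.19,0],[0,0,0]],[[-0.16,0.29,0],[0,0,0]],[[-0.21,0.38,0],[0,0,0]],[[-0.224,0.397,0],[0,0,0]]]'

```text
clock: 37.15
tool_pos: [0.529, 0.2051, 0.1637]
tcp_rot: [-0.001, 0.691, 0.723, -0.001]
wrist_force: [-1.0, 0.3, -1.8]
finger_gap: 0.0604
```

Call:
send_rows --commands '[[[0,0,0],[0,0,0]],[[0,0,0.08],[0,0,0]],[[0,0,0.17],[0,0,0]],[[0,0,0.26],[0,0,0]],[[0,0,0.26],[0,0,0]]]'

```text
clock: 37.78
tool_pos: [0.5233, 0.2068, 0.0595]
tcp_rot: [-0.003, 0.69, 0.724, -0.004]
wrist_force: [0.3, -0.2, -1.5]
finger_gap: 0.0608
```

```bash
python3 -c "
from h import *
goto([.529,.207,.0325],.05)
c=cam('wrist');save(c,'w18.png')"
```

```text
t 37.77 tcp [0.5233 0.2068 0.0595] F [ 0.3 -0.2 -1.5] gap 0.0608 
X [-0.049  0.999 -0.001] Y [ 0.999  0.049 -0.009] Z [-0.009 -0.002 -1.   ] J [0.25 0.41 1.77 0.   0.97 0.2 ]
shift [0.    0.015 0.067] turn [-0.017  0.003 -0.003]
```

View pics/w18.png

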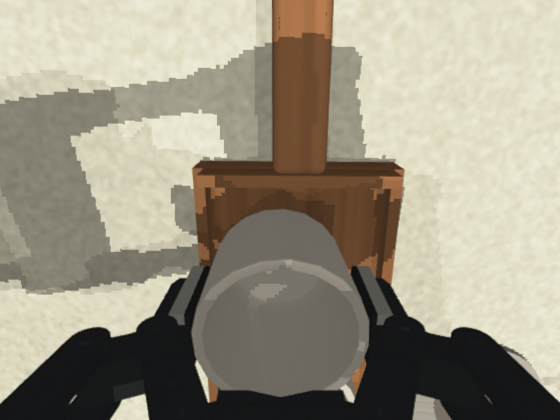

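```bash
python3 -c "
from h import *
c=cam('wrist')
print(onz(c,300,175,.036),onz(c,300,163,.036))
goto([.529,.207,.0325],.05)"
```

```text
[0.53255324 0.24841983 0.036     ] [0.53216847 0.25424198 0.036     ]
t 37.88 tcp [0.5271 0.2074 0.0628] F [-0.  -0.1 -1.5] gap 0.0603 
X [-0.048  0.999  0.   ] Y [ 0.999  0.048 -0.   ] Z [-0.  0. -1.] J [0.25 0.41 1.77 0.   0.97 0.2 ]
shift [-0.001  0.005  0.076] turn [-0.    -0.001 -0.003]
```

Call:
send_rows --commands '[[[0,0,0.0],[0,0,0]],[[0,0,0.02],[0,0,0]],[[0,0,0.04],[0,0,0]],[[0,0,0.055],[0,0,0]],[[0,0,0.055],[0,0,0]]]'

```text
clock: 38.5
tool_pos: [0.5271, 0.2066, 0.0395]
tcp_rot: [-0.0, 0.69, 0.724, -0.001]
wrist_force: [0.6, 1.1, -1.4]
finger_gap: 0.0601
```

```bash
python3 -c "
from h import *
goto([.529,.207,.0325],.05)"
```

```text
t 38.5 tcp [0.5271 0.2066 0.0395] F [ 0.6  1.1 -1.4] gap 0.0601 
X [-0.047  0.999 -0.   ] Y [ 0.999  0.047 -0.002] Z [-0.002 -0.    -1.   ] J [0.25 0.43 1.79 0.   0.92 0.2 ]
shift [0.001 0.005 0.017] turn [-0.003  0.001 -0.005]
```

Call:
send_rows --commands '[[[0,0,0.01],[0,0,0]],[[0,0,0.017],[0,0,0]],[[0,0,0.017],[0,0,0]],[[0,0,0.017],[0,0,0]],[[0,0,0.017],[0,0,0]]]'

```text
clock: 39.12
tool_pos: [0.5278, 0.2068, 0.0337]
tcp_rot: [0.0, 0.69, 0.724, 0.0]
wrist_force: [1.0, 0.2, -1.3]
finger_gap: 0.0603
```

Call:
send_rows --commands '[[[0,0,0],[0,0,0]],[[0,0,0],[0,0,0]],[[0,0,0],[0,0,0]],[[0,0,0],[0,0,0]],[[0,0,0],[0,0,0]]]' --gripper 20

```text
clock: 39.75
tool_pos: [0.5277, 0.2068, 0.0335]
tcp_rot: [-0.0, 0.69, 0.724, 0.0]
wrist_force: [-0.3, 0.5, -0.2]
finger_gap: 0.0789
```

Call:
send_rows --commands '[[[0,0,-0.05],[0,0,0]],[[0,0,-0.15],[0,0,0]],[[0,0,-0.25],[0,0,0]],[[0,0,-0.25],[0,0,0]],[[0,0,-0.25],[0,0,0]]]'

```text
clock: 40.38
tool_pos: [0.5271, 0.2066, 0.1331]
tcp_rot: [-0.0, 0.69, 0.724, -0.0]
wrist_force: [-0.3, -0.2, -0.8]
finger_gap: 0.0784
```

Call:
send_rows --commands '[[[0.1,0,0],[0,0,0]],[[0.2,0,0],[0,0,0]],[[0.27,0,0],[0,0,0]],[[0.27,0,0],[0,0,0]],[[0.27,0,0],[0,0,0]]]'

```text
clock: 41.0
tool_pos: [0.5218, 0.3137, 0.1321]
tcp_rot: [-0.0, 0.69, 0.724, -0.002]
wrist_force: [0.5, 0.2, -0.1]
finger_gap: 0.0784
```

```bash
python3 -c "
from h import *
st()
c=cam('wrist');save(c,'w19.png')
t=cam('top');save(t,'t19.png',(140,90,420,290),2.8)
t=cam('side');save(t,'s19.png',(180,100,400,300),3)"
```

```text
t 41.0 tcp [0.5218 0.3137 0.1321] F [ 0.5  0.2 -0.1] gap 0.0784 
X [-0.048  0.999 -0.002] Y [ 0.999  0.048 -0.003] Z [-0.002 -0.002 -1.   ] J [ 0.43  0.4   1.58 -0.    1.17  0.38]
```

View pics/w19.png

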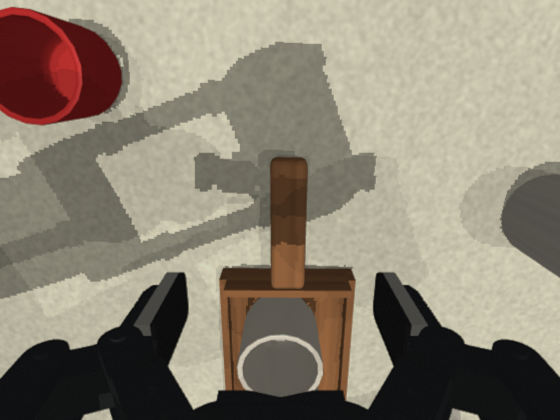

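View pics/t19.png

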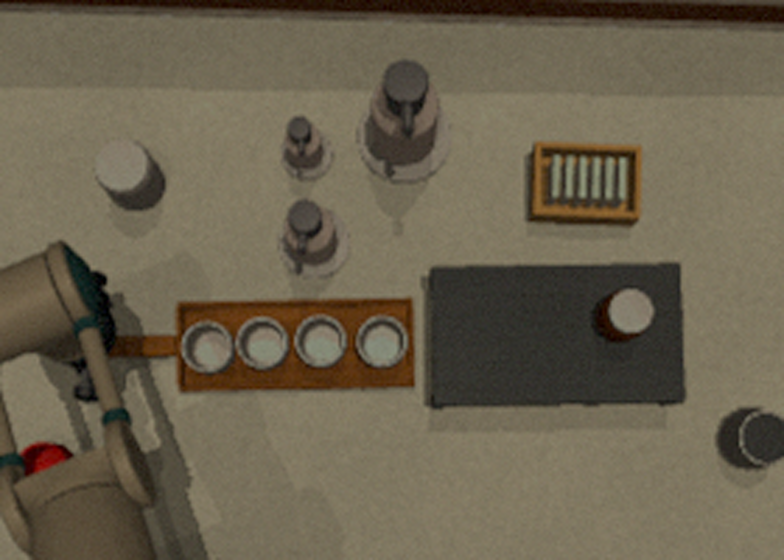

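View pics/s19.png

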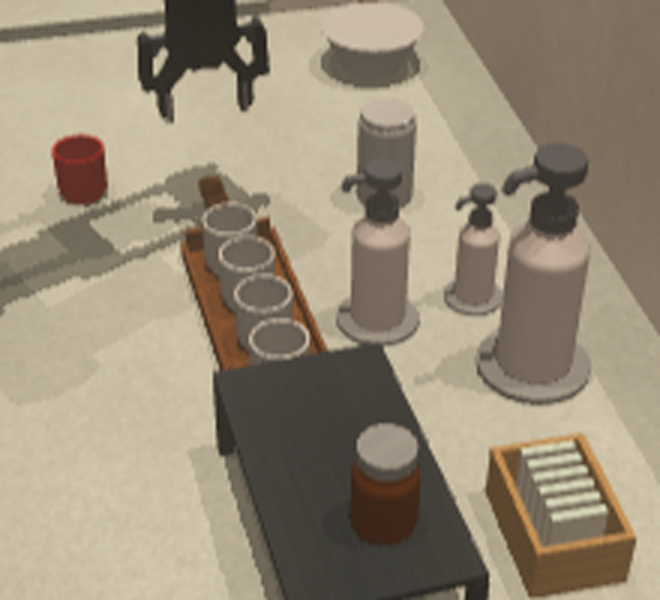

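```bash
python3 -c "
from h import *
c=cam('wrist'); st()
for p in [(271,160),(307,160),(271,285),(305,285)]: print(onz(c,*p,.036).round(4))
t=cam('top')
T=lambda u,v:((u+.5)/2.8+140-.5,(v+.5)/2.8+90-.5)
for p,z in [((178,303),.036),((412,298),.02),((414,385),.02),((180,392),.036)]: print(onz(t,*T(*p),z).round(4))
goto([.527,.3145,.014],.05)"
```

```text
t 41.2 tcp [0.5226 0.3136 0.1333] F [ 0.8  0.  -0.3] gap 0.0788 
X [-0.046  0.999 -0.   ] Y [ 0.999  0.046 -0.001] Z [-0.001 -0.    -1.   ] J [ 0.43  0.39  1.58 -0.    1.17  0.38]
[0.5142 0.3474 0.036 ]
[0.5385 0.3486 0.036 ]
[0.5179 0.2514 0.036 ]
[0.5437 0.2526 0.036 ]
[0.5809 0.2491 0.036 ]
[ 0.5961 -0.0368  0.02  ]
[ 0.4887 -0.0418  0.02  ]
[0.4723 0.2422 0.036 ]
t 41.25 tcp [0.5227 0.3138 0.1335] F [ 0.   0.3 -0.8] gap 0.0786 
X [-0.046  0.999 -0.   ] Y [ 0.999  0.046 -0.   ] Z [-0. -0. -1.] J [ 0.43  0.39  1.58 -0.    1.17  0.38]
shift [0.001 0.011 0.299] turn [-0.     0.    -0.007]
```

Call:
send_rows --commands '[[[0,0.011,0.1],[0,0,0]],[[0,0.011,0.2],[0,0,0]],[[0,0.011,0.27],[0,0,0]],[[0,0.011,0.298],[0,0,0]],[[0,0.011,0.298],[0,0,0]]]' --gripper 40

```text
clock: 41.88
tool_pos: [0.527, 0.3146, 0.0141]
tcp_rot: [-0.0, 0.69, 0.724, -0.0]
wrist_force: [0.3, 0.5, 0.1]
finger_gap: 0.0715
```

Call:
send_rows --commands '[[[0,0,0],[0,0,0]],[[0,0,0],[0,0,0]],[[0,0,0],[0,0,0]],[[0,0,0],[0,0,0]],[[0,0,0],[0,0,0]]]'

```text
clock: 42.5
tool_pos: [0.527, 0.315, 0.0145]
tcp_rot: [0.0, 0.69, 0.724, 0.0]
wrist_force: [-0.9, 0.5, 0.4]
finger_gap: 0.0723
```

Call:
send_rows --commands '[[[0,0,0],[0,0,0]],[[0,0,0],[0,0,0]],[[0,0,0],[0,0,0]],[[0,0,0],[0,0,0]],[[0,0,0],[0,0,0]]]' --gripper 255 --squeeze 40

```text
clock: 43.12
tool_pos: [0.5271, 0.3149, 0.0144]
tcp_rot: [-0.0, 0.69, 0.724, 0.0]
wrist_force: [-0.3, -0.3, 1.4]
finger_gap: 0.0251
```

```bash
python3 -c "
from h import *
goto([.5381,.0227,.0135],.039)"
```

```text
t 43.12 tcp [0.5271 0.3149 0.0144] F [-0.3 -0.3  1.4] gap 0.0251 
X [-0.047  0.999  0.   ] Y [0.999 0.047 0.   ] Z [ 0.  0. -1.] J [0.43 0.52 1.71 0.   0.92 0.38]
shift [-0.731 -0.007  0.002] turn [ 0.    -0.     0.017]
```

Call:
send_rows --commands '[[[-0.01,0,0],[0,0,0]],[[-0.025,0,0],[0,0,0.004]],[[-0.045,0,0],[0,0,0.008]],[[-0.07,0,0],[0,0,0.012]],[[-0.095,-0.001,0],[0,0,0.016]]]'

```text
clock: 43.75
tool_pos: [0.5289, 0.2787, 0.0144]
tcp_rot: [-0.001, 0.693, 0.721, 0.002]
wrist_force: [0.3, 5.8, -0.2]
finger_gap: 0.0253
```

Call:
send_rows --commands '[[[-0.025,0,0],[0,0,0]],[[-0.05,0,0],[0,0,0]],[[-0.075,0,0],[0,0,0]],[[-0.1,0,0],[0,0,0]],[[-0.125,0,0],[0,0,0]]]'

```text
clock: 44.38
tool_pos: [0.5307, 0.2286, 0.0144]
tcp_rot: [-0.001, 0.693, 0.721, 0.002]
wrist_force: [-0.6, 5.6, 0.1]
finger_gap: 0.0252
```

```bash
python3 -c "
from h import *
goto([.5381,.0227,.0135],.039)
t=cam('top');save(t,'t20.png',(140,90,420,290),2.8)"
```

```text
t 44.38 tcp [0.5307 0.2286 0.0144] F [-0.6  5.6  0.1] gap 0.0252 
X [-0.039  0.999  0.004] Y [0.999 0.039 0.001] Z [ 0.001  0.004 -1.   ] J [0.28 0.48 1.79 0.   0.87 0.24]
shift [-0.515 -0.001  0.001] turn [ 0.002 -0.007 -0.001]
```

View pics/t20.png

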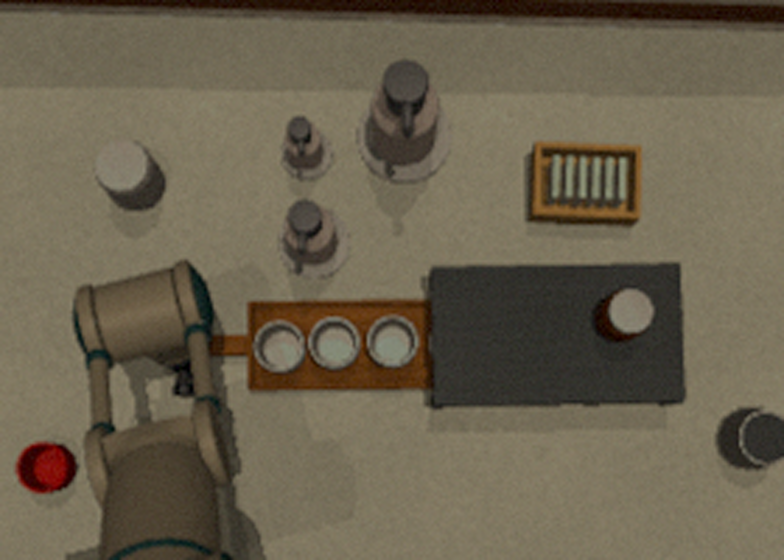

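Sliding cleanly: the tray enters centred and the three visible cups stay put. Continuing.

Call:
send_rows --commands '[[[-0.025,0,0],[0,0,0]],[[-0.05,0,0],[0,0,0]],[[-0.075,0,0],[0,0,0]],[[-0.1,0,0],[0,0,0]],[[-0.125,0,0],[0,0,0]]]'

```text
clock: 45.05
tool_pos: [0.5325, 0.1785, 0.0144]
tcp_rot: [-0.001, 0.693, 0.721, 0.001]
wrist_force: [-0.9, 6.7, -0.4]
finger_gap: 0.0254
```

Call:
send_rows --commands '[[[-0.025,0,0],[0,0,0]],[[-0.05,0,0],[0,0,0]],[[-0.075,0,0],[0,0,0]],[[-0.1,0,0],[0,0,0]],[[-0.125,0,0],[0,0,0]]]'

```text
clock: 45.68
tool_pos: [0.5343, 0.1286, 0.0144]
tcp_rot: [-0.001, 0.693, 0.721, 0.001]
wrist_force: [0.2, 8.0, 0.6]
finger_gap: 0.0246
```

Call:
send_rows --commands '[[[-0.025,0,0],[0,0,0]],[[-0.05,0,0],[0,0,0]],[[-0.075,0,0],[0,0,0]],[[-0.1,0,0],[0,0,0]],[[-0.125,0,0],[0,0,0]]]'

```text
clock: 46.3
tool_pos: [0.5361, 0.0787, 0.0144]
tcp_rot: [-0.001, 0.693, 0.721, 0.001]
wrist_force: [-0.6, 8.1, 1.1]
finger_gap: 0.0252
```

```bash
python3 -c "
from h import *
goto([.5386,.0095,.0135],.039)
t=cam('side');save(t,'s21.png',(180,130,400,330),3)"
```

```text
t 46.3 tcp [0.5361 0.0787 0.0144] F [-0.6  8.1  1.1] gap 0.0252 
X [-0.038  0.999  0.003] Y [0.999 0.038 0.   ] Z [ 0.     0.003 -1.   ] J [ 0.02  0.44  1.87  0.    0.83 -0.03]
shift [-0.173 -0.001  0.002] turn [ 0.    -0.006 -0.001]
```

View pics/s21.png

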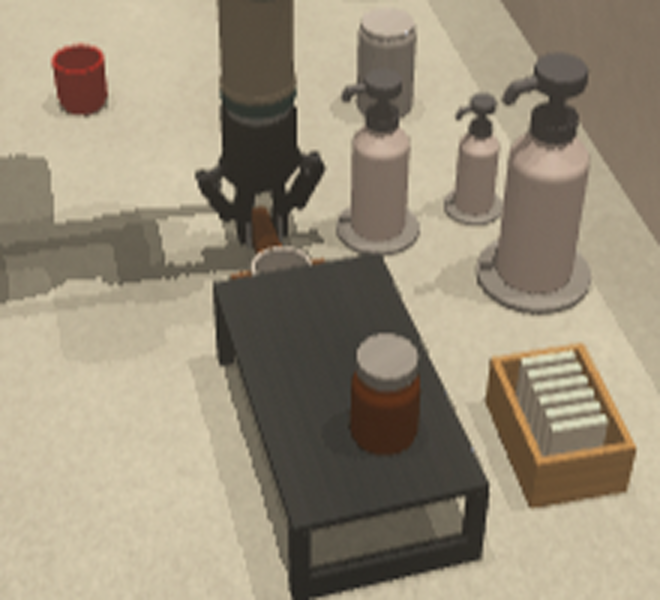

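Call:
send_rows --commands '[[[-0.025,0,0],[0,0,0]],[[-0.05,0,0],[0,0,0]],[[-0.075,0,0],[0,0,0]],[[-0.1,0,0],[0,0,0]],[[-0.12,0,0],[0,0,0]]]'

```text
clock: 46.98
tool_pos: [0.5379, 0.0307, 0.0144]
tcp_rot: [-0.001, 0.693, 0.721, 0.001]
wrist_force: [0.6, 8.0, 2.1]
finger_gap: 0.025
```

Call:
send_rows --commands '[[[-0.012,0,0],[0,0,0]],[[-0.022,0,0],[0,0,0]],[[-0.03,0,0],[0,0,0]],[[-0.035,0,0],[0,0,0]],[[-0.04,0,0],[0,0,0]]]'

```text
clock: 47.6
tool_pos: [0.5384, 0.0151, 0.0144]
tcp_rot: [-0.001, 0.693, 0.721, 0.001]
wrist_force: [-0.3, 7.7, 1.6]
finger_gap: 0.0249
```

Call:
send_rows --commands '[[[-0.004,0,0],[0,0,0]],[[-0.008,0,0],[0,0,0]],[[-0.011,0,0],[0,0,0]],[[-0.013,0,0],[0,0,0]],[[-0.015,0,0],[0,0,0]]]'

```text
clock: 48.22
tool_pos: [0.5386, 0.0097, 0.0144]
tcp_rot: [-0.002, 0.694, 0.72, 0.001]
wrist_force: [0.5, 12.2, 2.0]
finger_gap: 0.0248
```

Call:
send_rows --commands '[[[-0.002,0,0],[0,0,0]],[[-0.004,0,0],[0,0,0]],[[-0.006,0,0],[0,0,0]],[[-0.006,0,0],[0,0,0]],[[-0.006,0,0],[0,0,0]]]'

```text
clock: 48.85
tool_pos: [0.5386, 0.0097, 0.0144]
tcp_rot: [-0.003, 0.694, 0.72, 0.003]
wrist_force: [0.5, 17.9, 3.3]
finger_gap: 0.0256
```

Call:
send_rows --commands '[[[0,0,0],[0,0,0]],[[0,0,0],[0,0,0]],[[0,0,0],[0,0,0]],[[0,0,0],[0,0,0]],[[0,0,0],[0,0,0]]]' --gripper 40

```text
clock: 49.48
tool_pos: [0.5391, 0.0044, 0.0143]
tcp_rot: [-0.0, 0.693, 0.721, -0.0]
wrist_force: [-0.1, 0.2, 0.3]
finger_gap: 0.0719
```

Call:
send_rows --commands '[[[0,0,-0.1],[0,0,0]],[[0.03,0,-0.2],[0,0,0]],[[0.1,0,-0.3],[0,0,0]],[[0.2,0,-0.4],[0,0,0]],[[0.3,0,-0.45],[0,0,0]]]'

```text
clock: 50.1
tool_pos: [0.5354, 0.1255, 0.197]
tcp_rot: [0.001, 0.693, 0.721, 0.002]
wrist_force: [0.2, -0.8, -0.1]
finger_gap: 0.0724
```

Call:
send_rows --commands '[[[0.05,-0.1,0],[0,0,0]],[[0.15,-0.2,0],[0,0,0]],[[0.25,-0.3,0],[0,0,0]],[[0.25,-0.3,0],[0,0,0]],[[0.25,-0.3,0],[0,0,0]]]'

```text
clock: 50.72
tool_pos: [0.4111, 0.2197, 0.1946]
tcp_rot: [0.001, 0.693, 0.721, 0.0]
wrist_force: [-0.0, 0.1, -0.1]
finger_gap: 0.0718
```

```bash
python3 -c "
from h import *
st()
T=lambda u,v:((u+.5)/2.8+140-.5,(v+.5)/2.8+90-.5)
t=cam('top');save(t,'t22.png',(140,90,420,290),2.8)
t=cam('side');save(t,'s22.png',(180,130,400,330),3)"
```

```text
t 50.73 tcp [0.4111 0.2197 0.1946] F [-0.   0.1 -0.1] gap 0.0718 
X [-0.04   0.999 -0.   ] Y [0.999 0.04  0.001] Z [ 0.001 -0.    -1.   ] J [ 0.34  0.14  1.79 -0.    1.22  0.3 ]
```

View pics/t22.png

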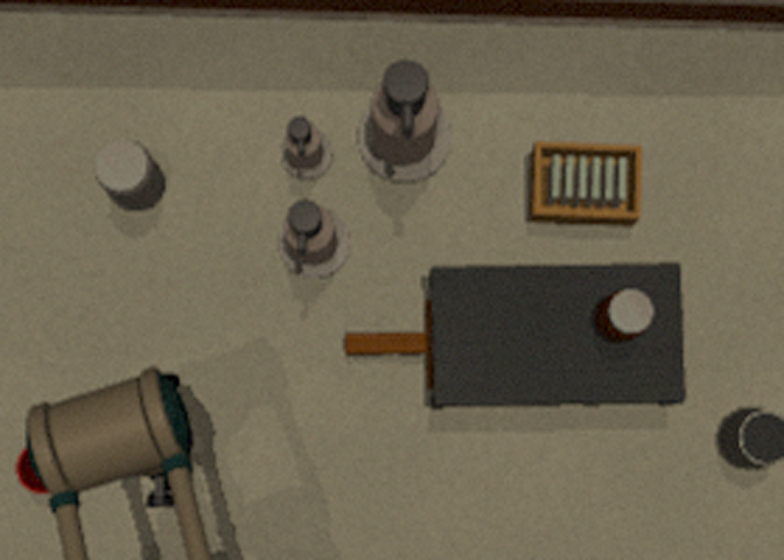

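View pics/s22.png

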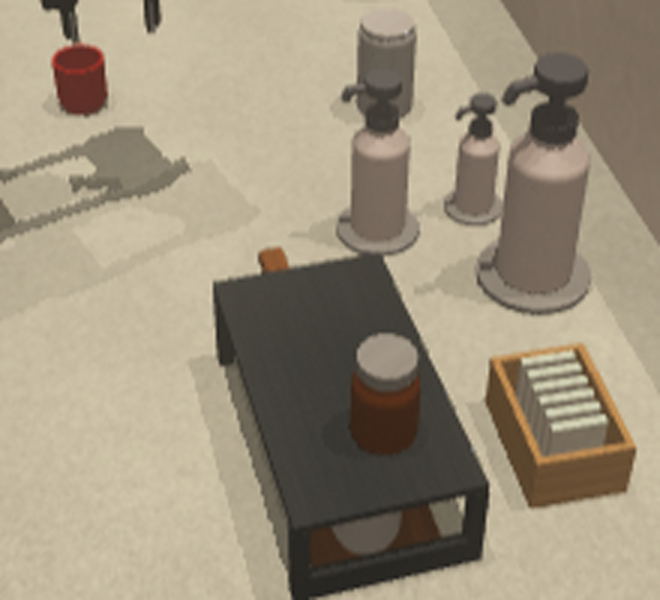

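Call:
send_rows --commands '[[[0,0,0],[0,0,0]],[[0,0,0],[0,0,0]],[[0,0,0],[0,0,0]],[[0,0,0],[0,0,0]],[[0,0,0],[0,0,0]]]'

```text
clock: 51.45
tool_pos: [0.4106, 0.2198, 0.1943]
tcp_rot: [-0.0, 0.693, 0.721, 0.0]
wrist_force: [0.7, -0.3, 0.5]
finger_gap: 0.0723
```

Call:
send_rows --commands '[[[0,0,0],[0,0,0]],[[0,0,0],[0,0,0]],[[0,0,0],[0,0,0]],[[0,0,0],[0,0,0]],[[0,0,0],[0,0,0]]]'

```text
clock: 52.08
tool_pos: [0.4106, 0.2198, 0.1943]
tcp_rot: [0.0, 0.693, 0.721, 0.0]
wrist_force: [-0.3, 1.1, -0.1]
finger_gap: 0.0723
```

```bash
python3 -c "
from h import *
t=cam('top');save(t,'t23.png',(140,90,420,290),2.8)
hsv=cv2.cvtColor(t['frame'],cv2.COLOR_RGB2HSV); r=hsv[205:220,255:295]
m=(r[...,1]>130)&(r[...,2]>60); ys,xs=np.nonzero(m); print('handle left col',255+xs.min(), 'row',205+ys.mean())
print(onz(t,255+xs.min()-.5,213,.036))
a=cv2.imread('pics/t22.png').astype(int);b=cv2.imread('pics/t23.png').astype(int);print((abs(a-b).max(2)>60).sum())
o=manip.get_obs();print(o['clock'],o['wrist_force'])
"
```

```text
handle left col 263 row 212.1743119266055
[0.53410789 0.04496045 0.036     ]
0
52.125 [0.41608442 0.16483604 0.68237787]
```

View pics/t23.png

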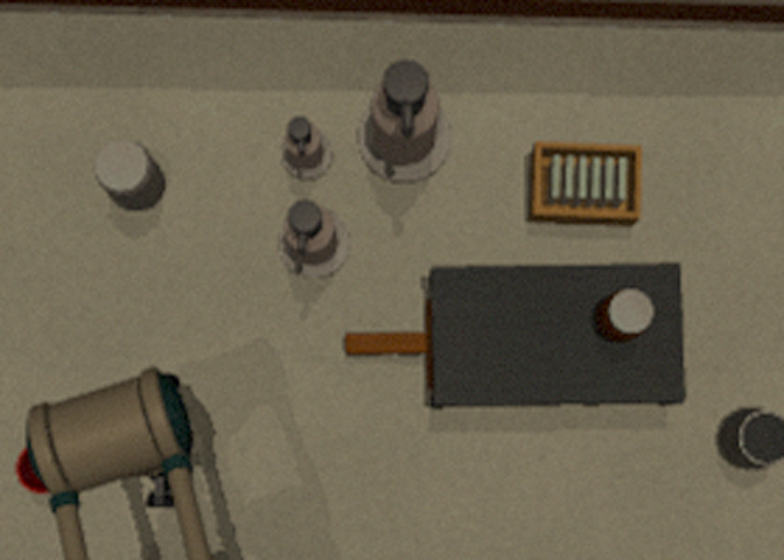

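The tray is home (handle tip at y about 0.045, expected 0.0445) and nothing has moved since I let go, so I'm handing the job in.

```bash
python3 -c "
from plant import manip
print(manip.finish_job())"
```

```text
the job is handed in; nothing more can be done
None
```

The job is done and handed in at about 52 s, in the order asked.

**What I did**
- **Tray out:** I drew the tray out by its handle to about 305 mm from home. The top view showed it clear of the shelf edge.
- **Pump:** I pressed the middle-sized pump cap to its stop, at cap height 0.180 m with about 21 N, then let it spring back. The side view showed it up again.
- **Cups:** I stood all four white cups upright in the tray, about 70 mm apart. I left the red cup alone.
- **Tray home:** I slid the tray back along the counter, without lifting it, until it met the stop bar. It stopped moving while the push force rose from 8 to 18 N.

**Last checks**
- The handle tip was at y about 0.045 m, against 0.0445 m expected with the tray home.
- Nothing in the top view changed over the last 1.3 s, and the gripper was open and clear.
- The jar, tin, box and jug looked unmoved, and I saw no sign of the possible knock.

**Not fully confirmed**
- **Cups under the shelf:** at the end only one cup was partly visible, upright at the stop end. I saw all four standing before the slide, and the push stayed smooth throughout. On the nominal heights they clear the shelf by 17 mm.
- **Camera disagreement:** the top and wrist cameras differed by 3 to 7 mm along y on the cups. I used values in between or leaned on the wrist view, and every grasp and placing worked.

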